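# Store the corn and snap the bin shut

## Robot

A 7-joint arm with a two-finger parallel gripper is mounted at the origin on a cart in front of the work surface, level with it; the furniture and walls round the work are solid. World frame = base frame: x ahead of the robot, y to its left, z up, the work surface at z = 0. Lengths are in m, angles in rad, forces in N, time in s.
With the tool pointing down it reaches from about 0.4 to 0.85 m from the base axis. Payload 10.4 kg.
Tool frame: the origin (TCP) lies midway between the tips of the shut fingers; the grasp point (between the pads) lies 19 mm behind it; z points along the fingers, y is the line along which they close (so a half turn about z gives the same grasp; the last joint's range is limited). The gripper opens to 87 mm and grips with 3 to 60 N. Pads are 19 mm wide; open, the fingers measure 117 mm over their backs; the gripper's body (75 mm by 190 mm) begins 51 mm behind the grasp point.
Start: joints at [1.221, 0.332, -0.065, 1.46, 0.022, 1.35, -0.088], TCP at [0.201, -0.592, 0.202] pointing down, gripper open.
Joint ranges: [-2.6, 2.6], [-0.5, 2.12], [-1.47, 1.34], [0.16, 2.42], [-1.27, 4.41], [0.06, 2.06], [-2.6, 2.6]. Speed limits (rad/s): [2.22, 2.22, 2.79, 2.79, 3.14, 3.14, 3.14].

## Interface

Orientations are given as a unit quaternion [x, y, z, w].
In Python, from bench import r gives the robot as it stands.
- The arm moves only by the tool arm_command, never from a script. Its argument "moves" is one flat list of numbers, 4 for each row, row after row: the shift along the tool's x, y, z in cm, then the turn about the tool's z in degrees. A call has 1 to 12 rows; each row shifts and turns the commanded pose from where the row before left it, along the tool's axes as they then stand; what a row does not reach is not made up. A row lasts 1/12 s, in which the tool goes at most 41.7 mm and 7.16 degrees, less where a joint would pass 70% of its speed; a pose out of reach is approached as far as the arm can. A call with a gripper value outside its range is refused whole. "fingers" is the opening in per cent of the stroke, from 0 (shut) to 100 (fully open), set as the call begins (left out, the last holds). The fingers move at their own pace and stop on an object; "squeeze" is the grip in N (left out, the last holds). Time passes only in rows, so rows that do not move let the fingers close. It gives the time, the measured TCP pose, the force, the opening and the grip force at its end, in the units of the state.
- r.read_state(): the state, without advancing time (a new reading comes with each control period).
- r.camera(name): name is "scene" or "top"; returns the picture (480x640x3 uint8, red, green, blue); there is no depth.
- r.camera_info(name): a dict with "fx", "fy", "cx", "cy" (pixels), "k1" (the pictures are not rectified: a ray, as slopes to the right and down, at radius r is drawn at 1 + k1 r^2 times it, then the intrinsics apply), "origin" and "attitude" of the camera in the world. Camera axes: x right, y up, looking along -z (the intrinsics and any distortion apply to the point x, -y, -z); pixel columns grow to the right and rows downward; lengths in m; the calibration is good to about 2 mm. A picture is of the moment at which its call begins. camera_info takes no time and is no camera call.
- r.close_job(): hands the job in; it is judged then, once.
The state is a dict: "time": time; "joint_positions": joint angles; "joint_vel": joint speeds; "joint_torque": joint torques, N m; "ee_pos": TCP position; "eef_rot": TCP orientation; "ft_force": force on the tool from outside, world axes, zero at the start; "torque": the same for the moment, N m; "width": finger opening in m; "grip_force": force on a finger pad.
Only numpy, scipy, OpenCV 4.12 (cv2) and the standard library are available. Lean on these libraries where they do the work, as an engineer would, in place of code of your own. Each camera call takes 0.05 s, during which the arm holds its last target. There are 200 camera calls.

## Task

Put every corn cob from the cutting board into the open white bin, then close the bin's wooden lid fully. Then lock the lid: press the snap hook's sprung gate against a leg of the steel staple that stands up through the lid so that the leg goes inside the hook, the gate snaps shut behind it, and the hook is left lying hooked on the staple. Leave the other food and jars where they are.

Things in the scene. Friction and masses are not known exactly. Their poses are not given: they have to be found in the camera images.
- cob0_c (a point): centre of a stubby yellow corn cob piece, 60x74x52 mm along its own x, y, z, lying on the cutting board (wood, 21 mm thick, left of the bin); narrowest along its own x; may be absent (None)
- cob1_c (a point): centre of a stubby yellow corn cob piece, 61x81x54 mm along its own x, y, z, lying on the cutting board (wood, 21 mm thick, left of the bin); narrowest along its own x; may be absent (None)
- cob2_c (a point): centre of a stubby yellow corn cob piece, 60x74x52 mm along its own x, y, z, lying on the cutting board (wood, 21 mm thick, left of the bin); narrowest along its own x; may be absent (None)
- cob3_c (a point): centre of a stubby yellow corn cob piece, 61x81x54 mm along its own x, y, z, lying on the cutting board (wood, 21 mm thick, left of the bin); narrowest along its own x; may be absent (None)
- cob4_c (a point): centre of a stubby yellow corn cob piece, 60x74x52 mm along its own x, y, z, lying on the cutting board (wood, 21 mm thick, left of the bin); narrowest along its own x; may be absent (None)
- bin_floor (a point): centre of the inner floor (8 mm above the worktop) of the fixed white enamel storage bin. x from its front wall to its hinged back wall, y to the left seen from the front, z up. Outside 180 (x) by 216 (y) mm, rim 140 mm above the worktop, walls 8 mm. The lid's hinge line runs along y at x=+90 mm, 132 mm above this point
- lid (a joint): the bin's wooden lid, hinged on the back wall: 0 = fully shut, grows as it opens (about 1.75 rad at the start, leaning back past upright). Stiff hinge: it stays where it is left; moving it takes 2 to 8 N at the free edge. 12 mm thick, 222 wide, no handle; shut, its top is 152 mm above the worktop; a slot 27 by 80 mm lets the staple through
- lid_edge (a point): middle of the lid's free (front) edge, half-way through its thickness, 212 mm from the hinge line; shut, it stands 32 mm proud of the bin's front wall
- leg_left (a point): on the axis of the left upright leg of the steel staple, 10 mm above the top of the shut lid. The staple is an upside-down U of 8 mm round bar fixed on the bin's front wall; it stands up through the slot in the shut lid to 50 mm above the lid's top. Its legs are 52 mm apart between axes, along the bin's y
- leg_right (a point): the same point on the staple's right leg
- hook_grip (a point): middle of the straight shank (75 long, 18 wide, 20 mm high, to be gripped across) of the big steel snap hook, 155 mm long, that lies flat on the worktop right of the bin; 10 mm above its underside. Axes (also of the other hook points): x along the shank to the hook end, y to the gate side, z up when it lies flat
- hook_mouth (a point): middle of the mouth's part close to the nose, where a bar should enter: at x=+77, y=+20 mm from hook_grip. The loop of 10 mm bar lies in the plane z=0 (mm from hook_grip): crossbar x=45, back bar y=-26, round end out to x=115, nose coming back along y=+20 and ending at x=84. Between x=50 and 84 the y=+20 side is closed by the gate alone
- hook_seat (a point): a point inside the loop near its round end, at x=+92, y=-5 mm from hook_grip: a bar of 8 mm standing here is clear of the gate, which is then shut
- gate (a joint): the hook's gate, a 7 mm bar hinged at x=49, y=20 mm from hook_grip, tip at the nose: 0 = shut, up to 1.1 rad as it is pressed inwards (to -y); a spring shuts it, it never opens outwards. Takes 2 to 6 N near the tip. A bar entering at hook_mouth clears the gate's tip when about 30 mm inside (y=-10); moved on to hook_seat it lets the gate snap shut
- hook: the snap hook as a whole; origin on its underside, 45 mm from hook_grip towards the hook end
- lemon: lemon, a bystander
- garlic: garlic bulb, a bystander
- bean_tin: low tin, a bystander
- spice_a: spice jar with yellow cap, a bystander
- spice_b: spice jar with dark cap, a bystander
There are look-alikes about, which are no part of the job. Leave any pink or purple look-alike of the part that bears cob1_c alone.

How it is judged:
On the way, in this order (a step that is already met when the one before it is completed fails the run):
1. all corn cobs are in the bin while its lid is up (x of cob0_c in the frame of bin_floor between -0.082 and 0.082 m and y of cob0_c in the frame of bin_floor between -0.1 and 0.1 m and z of cob0_c in the frame of bin_floor between 0 and 0.115 m and x of cob1_c in the frame of bin_floor between -0.082 and 0.082 m and y of cob1_c in the frame of bin_floor between -0.1 and 0.1 m and z of cob1_c in the frame of bin_floor between 0 and 0.115 m and x of cob2_c in the frame of bin_floor between -0.082 and 0.082 m and y of cob2_c in the frame of bin_floor between -0.1 and 0.1 m and z of cob2_c in the frame of bin_floor between 0 and 0.115 m and x of cob3_c in the frame of bin_floor between -0.082 and 0.082 m and y of cob3_c in the frame of bin_floor between -0.1 and 0.1 m and z of cob3_c in the frame of bin_floor between 0 and 0.115 m and x of cob4_c in the frame of bin_floor between -0.082 and 0.082 m and y of cob4_c in the frame of bin_floor between -0.1 and 0.1 m and z of cob4_c in the frame of bin_floor between 0 and 0.115 m and value of joint lid above 0.8 rad), for 0.2 s.
2. the lid is fully shut over the cobs (x of cob0_c in the frame of bin_floor between -0.082 and 0.082 m and y of cob0_c in the frame of bin_floor between -0.1 and 0.1 m and z of cob0_c in the frame of bin_floor between 0 and 0.115 m and x of cob1_c in the frame of bin_floor between -0.082 and 0.082 m and y of cob1_c in the frame of bin_floor between -0.1 and 0.1 m and z of cob1_c in the frame of bin_floor between 0 and 0.115 m and x of cob2_c in the frame of bin_floor between -0.082 and 0.082 m and y of cob2_c in the frame of bin_floor between -0.1 and 0.1 m and z of cob2_c in the frame of bin_floor between 0 and 0.115 m and x of cob3_c in the frame of bin_floor between -0.082 and 0.082 m and y of cob3_c in the frame of bin_floor between -0.1 and 0.1 m and z of cob3_c in the frame of bin_floor between 0 and 0.115 m and x of cob4_c in the frame of bin_floor between -0.082 and 0.082 m and y of cob4_c in the frame of bin_floor between -0.1 and 0.1 m and z of cob4_c in the frame of bin_floor between 0 and 0.115 m and value of joint lid below 0.05 rad), for 0.2 s.
3. a staple leg is inside the hook and the gate is shut (((x of leg_left in the frame of hook_grip between 0.048 and 0.107 m and y of leg_left in the frame of hook_grip between -0.024 and 0.016 m and z of leg_left in the frame of hook_grip between -0.03 and 0.03 m) or (x of leg_right in the frame of hook_grip between 0.048 and 0.107 m and y of leg_right in the frame of hook_grip between -0.024 and 0.016 m and z of leg_right in the frame of hook_grip between -0.03 and 0.03 m)) and value of joint gate below 0.15 rad and value of joint lid below 0.05 rad), for 0.2 s.
At the end, for the whole second after the job is handed in: Every cob present lies inside the bin; the lid is shut to within 0.05 rad; one leg of the staple passes through the hook's loop with the hook not more than 30 mm above or below the marked points on the legs; the gate is shut to within 0.15 rad; the hook is let go and at rest (all of step 3 and x of cob0_c in the frame of bin_floor between -0.082 and 0.082 m and y of cob0_c in the frame of bin_floor between -0.1 and 0.1 m and z of cob0_c in the frame of bin_floor between 0 and 0.115 m and x of cob1_c in the frame of bin_floor between -0.082 and 0.082 m and y of cob1_c in the frame of bin_floor between -0.1 and 0.1 m and z of cob1_c in the frame of bin_floor between 0 and 0.115 m and x of cob2_c in the frame of bin_floor between -0.082 and 0.082 m and y of cob2_c in the frame of bin_floor between -0.1 and 0.1 m and z of cob2_c in the frame of bin_floor between 0 and 0.115 m and x of cob3_c in the frame of bin_floor between -0.082 and 0.082 m and y of cob3_c in the frame of bin_floor between -0.1 and 0.1 m and z of cob3_c in the frame of bin_floor between 0 and 0.115 m and x of cob4_c in the frame of bin_floor between -0.082 and 0.082 m and y of cob4_c in the frame of bin_floor between -0.1 and 0.1 m and z of cob4_c in the frame of bin_floor between 0 and 0.115 m and linear speed of hook below 0.02 m/s); the robot touches nothing.
It fails at once if a bystander is pushed more than 5 cm from its place (distance of any of lemon, garlic, bean_tin, spice_a, spice_b from where it was at the start of the episode above 0.05 m).
Of cob0, cob1, cob2, cob3, cob4 only 3 to 5 are there at a start; the rules pass over those that are not, and their reading is None.
At some moment in a run one of hook may be knocked a few centimetres aside while the robot is not near it.
Once in a run the grip may slacken for a moment while it holds something.
It also fails if it takes over 210 s, if anything falls off the work surface, if the arm or the gripper's body presses on something with over 40 N, if the wrist force passes 120 N, or if a joint passes its speed limit or range.

## Working session

There is one attempt and no reset: what is moved stays moved. The work goes in short steps, Python scripts to look and compute and a tool call to move; the robot and the scene stay as the last step left them, time stands still between calls to the robot, and variables do not carry over. Pictures are saved under pics/ and viewed, at most 14 in all, crops included, and the job is handed in when it is done.

Besides the shell and the picture viewer there is one more tool, called after "Emit:" in YAML: its name, and indented under it one key for each argument. arm_command: Moves the arm, as the interface text tells. Its arguments: {"type":"object","properties":{"moves":{"type":"array"},"fingers":{"type":"number"},"squeeze":{"type":"number"}},"required":["moves"]}

```bash
mkdir -p pics; ls; cat > h.py <<'E'
from bench import r
import numpy as np, cv2
from scipy.spatial.transform import Rotation as R
def snap(cam,name,crop=None,scale=1):
    im=r.camera(cam); cv2.imwrite(f'pics/{name}_full.png',im[:,:,::-1])
    if crop: im=im[crop[1]:crop[3],crop[0]:crop[2]]
    im=cv2.resize(im,None,fx=scale,fy=scale,interpolation=cv2.INTER_CUBIC)
    cv2.imwrite(f'pics/{name}.png',im[:,:,::-1])
def cam(c):
    i=r.camera_info(c); a=np.array(i['attitude'],float)
    M=a if a.shape==(3,3) else R.from_quat(a).as_matrix()
    return i,M,np.array(i['origin'])
def ray(c,u,v):
    i,M,o=cam(c); x=(u-i['cx'])/i['fx']; y=(v-i['cy'])/i['fy']
    xu,yu=x,y
    for _ in range(30):
        f=1+i['k1']*(xu*xu+yu*yu); xu,yu=x/f,y/f
    return o,M@np.array([xu,-yu,-1])
def at(c,u,v,z):
    o,d=ray(c,u,v); return o+d*(z-o[2])/d[2]
def proj(c,p):
    i,M,o=cam(c); q=M.T@(np.array(p)-o); x,y=q[0]/-q[2],-q[1]/-q[2]
    f=1+i['k1']*(x*x+y*y); return np.array([i['cx']+i['fx']*x*f,i['cy']+i['fy']*y*f])
def st():
    s=r.read_state(); print('t',round(s['time'],2),'p',np.round(s['ee_pos'],4),'q',np.round(s['eef_rot'],4),'F',np.round(s['ft_force'],1),'w',round(s['width'],4),'g',round(s['grip_force'],1)); return s
def delta(target,yaw=None):
    "shift in tool cm to target TCP"
    s=r.read_state(); M=R.from_quat(s['eef_rot']).as_matrix()
    return np.round(M.T@(np.array(target)-s['ee_pos'])*100,2), np.round(M,3).tolist()
E
python3 - <<'E'
from h import *
st()
for c in('scene','top'):
    print(r.camera_info(c)); snap(c,c+'0')
E
```

```text
pics
t 0.0 p [ 0.2005 -0.5915  0.2007] q [ 9.867e-01  1.627e-01 -1.000e-04 -7.000e-04] F [0.5 0.1 0.2] w 0.0872 g 0.0
{'fx': 553.61835514613, 'fy': 553.61835514613, 'cx': 325.014044346439, 'cy': 241.41797771977335, 'k1': 0.051382759814159774, 'origin': array([-0.19583252,  0.79410163,  0.85442781]), 'attitude': array([-0.1693403 ,  0.44105205,  0.82383708, -0.31319231])}
{'fx': 564.8338156240849, 'fy': 564.8338156240849, 'cx': 337.39328176169624, 'cy': 248.8252804296742, 'k1': -0.010440441309316957, 'origin': array([ 0.32807149, -0.12030699,  1.61979678]), 'attitude': array([-0.0711257 ,  0.03165564,  0.70520697, -0.70471425])}
```

View pics/scene0.png

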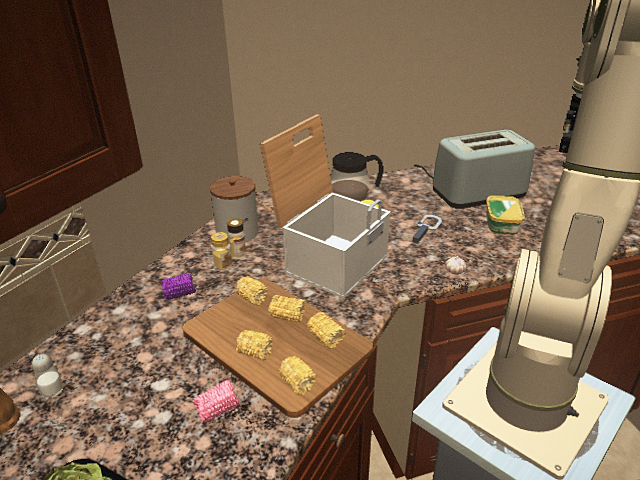

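View pics/top0.png

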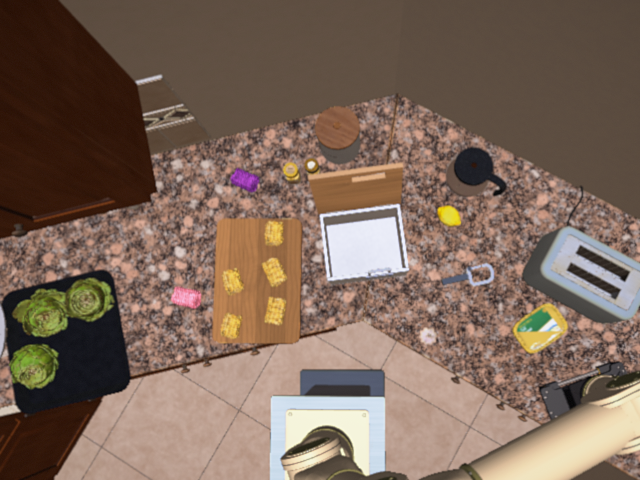

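Five yellow cobs lie on the board: top view (275,233), (274,271), (275,310), (232,281), (231,326). Look-alikes to leave are the pink one at (186,297) and the purple one at (244,180). The bin is at (364,243), its lid leaning back at (357,187), and the hook at (470,275). I'll check this choice in a close crop.

```bash
python3 - <<'E'
import cv2
im=cv2.imread('pics/top0_full.png')
cv2.imwrite('pics/c1.png',cv2.resize(im[205:355,205:310],None,fx=5,fy=5,interpolation=cv2.INTER_CUBIC)[:,:][:750])
a=cv2.resize(im[155:295,300:500],None,fx=4,fy=4,interpolation=cv2.INTER_CUBIC)
cv2.imwrite('pics/c2.png',a)
b=cv2.resize(im[205:355,205:310],None,fx=4,fy=4,interpolation=cv2.INTER_CUBIC)
cv2.imwrite('pics/c1.png',b); print(a.shape,b.shape)
E
```

```text
(560, 800, 3) (600, 420, 3)
```

View pics/c1.png

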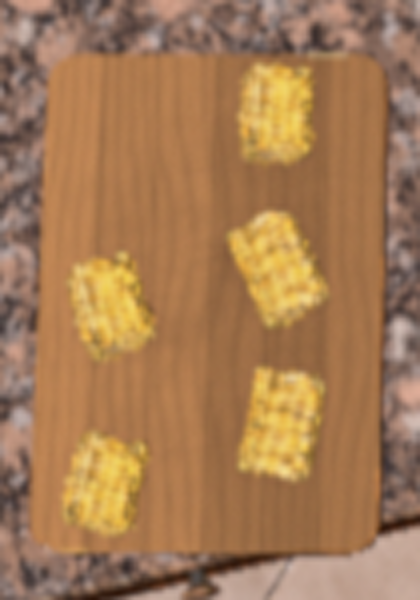

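View pics/c2.png

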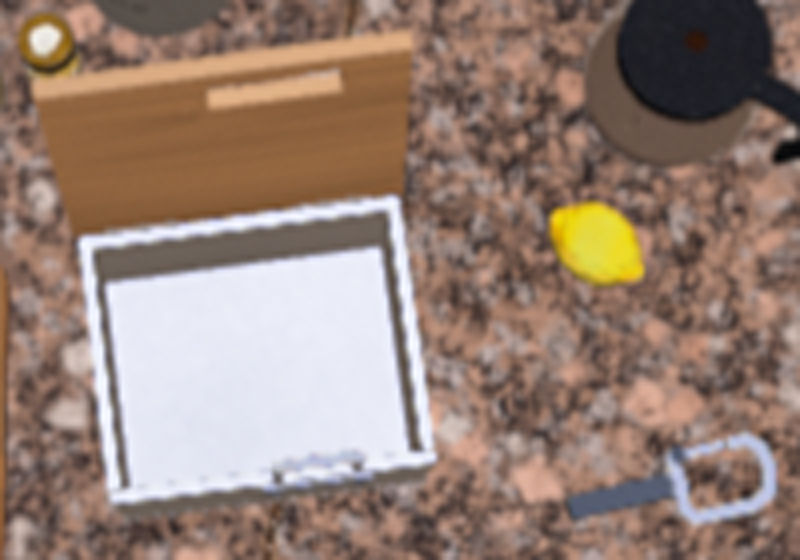

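The crops show five yellow cobs, all on the board. The bin rim corners are at crop (88,240), (395,203), (430,460), (115,500), and the staple spans about (278,478) to (358,468). The hook's shank end is at (573,508) and its loop end at (772,475). Next I'll turn these into positions.

```bash
python3 - <<'E'
from h import *
im=cv2.imread('pics/top0_full.png'); hsv=cv2.cvtColor(im,cv2.COLOR_BGR2HSV)
m=cv2.inRange(hsv,(20,110,120),(35,255,255)); m[:, :212]=0; m[:,300:]=0; m[:215]=0;m[345:]=0
m=cv2.morphologyEx(m,cv2.MORPH_CLOSE,np.ones((5,5)));m=cv2.morphologyEx(m,cv2.MORPH_OPEN,np.ones((3,3)))
cs,_=cv2.findContours(m,cv2.RETR_EXTERNAL,cv2.CHAIN_APPROX_NONE)
for c in cs:
    if cv2.contourArea(c)<80: continue
    b=cv2.boxPoints(cv2.minAreaRect(c)); P=np.array([at('top',*p,0.048)[:2] for p in b])
    e1,e2=P[1]-P[0],P[2]-P[1]
    L=e1 if np.linalg.norm(e1)>np.linalg.norm(e2) else e2
    print('cob',np.round(P.mean(0),4),'len',np.round([np.linalg.norm(e1),np.linalg.norm(e2)],3),'long-axis yaw deg',round(np.degrees(np.arctan2(L[1],L[0]))%180,1), b.mean(0).round(0))
f=lambda x,y:(300+x/4,155+y/4)
C=[at('top',*f(*p),.14) for p in[(88,240),(395,203),(430,460),(115,500)]]
print('rim',np.round(C,4), [round(np.linalg.norm(C[i]-C[i-1]),3) for i in range(4)])
for n,p,z in[('stapL',(278,478),.19),('stapR',(358,468),.19),('shank end',(573,508),.01),('cross',(672,484),.01),('loopend',(774,472),.01),('loop up',(735,436),.01),('loop low',(735,520),.01),('lidtopL',(38,85),.34),('lidtopR',(410,40),.34)]:
    print(n,np.round(at('top',*f(*p),z),4))
s=cv2.imread('pics/scene0_full.png')
a=cv2.resize(s[185:295,270:460],None,fx=4.2,fy=4.2,interpolation=cv2.INTER_CUBIC); cv2.imwrite('pics/c3.png',a)
E
```

```text
cob [0.3444 0.2663] len [0.062 0.048] long-axis yaw deg 167.4 [231. 325.]
cob [0.3855 0.1414] len [0.068 0.047] long-axis yaw deg 170.4 [275. 311.]
cob [0.4701 0.2644] len [0.046 0.061] long-axis yaw deg 13.0 [233. 280.]
cob [0.4948 0.1459] len [0.047 0.073] long-axis yaw deg 25.8 [274. 272.]
cob [0.6052 0.1462] len [0.04  0.064] long-axis yaw deg 1.0 [275. 233.]
rim [[ 0.637   0.0046  0.14  ]
 [ 0.6605 -0.2005  0.14  ]
 [ 0.4882 -0.2212  0.14  ]
 [ 0.4623 -0.0145  0.14  ]] [np.float64(0.176), np.float64(0.206), np.float64(0.173), np.float64(0.208)]
stapL [ 0.4716 -0.1217  0.19  ]
stapR [ 0.4778 -0.1723  0.19  ]
shank end [ 0.4679 -0.3303  0.01  ]
cross [ 0.4847 -0.4001  0.01  ]
loopend [ 0.4931 -0.4717  0.01  ]
loop up [ 0.5188 -0.4453  0.01  ]
loop low [ 0.4592 -0.4433  0.01  ]
lidtopL [0.6881 0.0178 0.34  ]
lidtopR [ 0.7125 -0.1996  0.34  ]
```

View pics/c3.png

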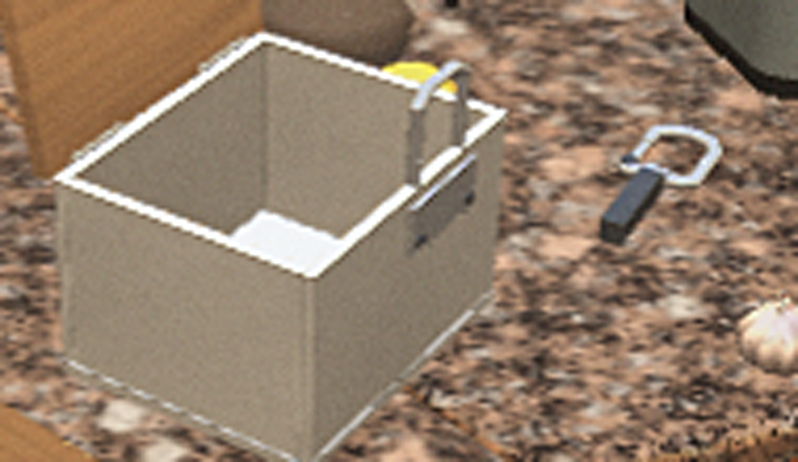

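The scene crop shows the gate's hinge knob at (630,160), so the gate faces world +x, away from the robot. It also shows the staple on the front wall, to the right of its middle. All measured sizes fit the ones given. Moving now.

Emit:
arm_command:
  moves: [0,0,-2,6.35,0,0,-2,6.35,0,0,-2,6.35,1.9,-3.4,0,0,1.9,-3.4,0,0,1.9,-3.4,0,0,1.9,-3.4,0,0,1.9,-3.4,0,0,1.9,-3.4,0,0,1.9,-3.4,0,0,1.9,-3.4,0,0,1.9,-3.4,0,0]
  fingers: 100
  squeeze: 30

```text
time: 1.1
ee_pos: [0.3737, -0.285, 0.2614]
eef_rot: [1.0, -0.003, -0.0, 0.0]
ft_force: [0.9, -0.8, 0.0]
width: 0.0871
grip_force: 0.0
```

Emit:
arm_command:
  moves: [1.93,-3.6,0,0,1.93,-3.6,0,0,1.93,-3.6,0,0,1.93,-3.6,0,0,1.93,-3.6,0,0,1.93,-3.6,0,0,1.93,-3.6,0,0,1.93,-3.6,0,0,1.93,-3.6,0,0,1.93,-3.6,0,0,1.93,-3.6,0,0,1.93,-3.6,0,0]

```text
time: 2.1
ee_pos: [0.6081, 0.1452, 0.2611]
eef_rot: [1.0, -0.003, -0.0, 0.0]
ft_force: [0.9, -1.8, 1.1]
width: 0.0872
grip_force: 0.0
```

```bash
python3 - <<'E'
from h import *
s=st(); snap('top','t1',(200,190,360,310),5)
E
```

```text
t 2.1 p [0.6081 0.1452 0.2611] q [ 1.0e+00 -3.3e-03 -2.0e-04  2.0e-04] F [ 0.9 -1.8  1.1] w 0.0872 g 0.0
```

View pics/t1.png

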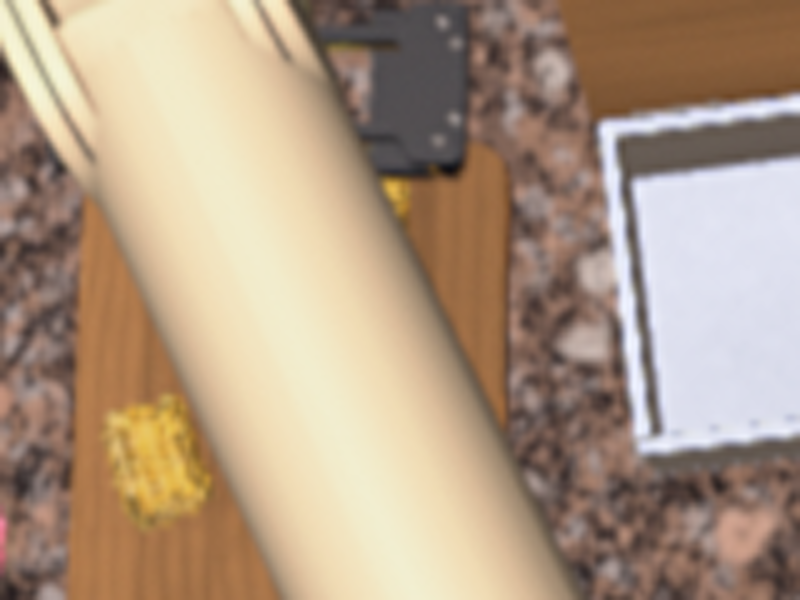

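Emit:
arm_command:
  moves: [-0.3,-0.1,3.9,0,0,0,3.9,0,0,0,3.9,0,0,0,3.9,0,0,0,3.9,0,0,0,2.2,0,0,0,1.5,0,0,0,0,0]

```text
time: 2.82
ee_pos: [0.6024, 0.144, 0.0262]
eef_rot: [1.0, -0.003, -0.003, 0.001]
ft_force: [-0.9, 0.0, -0.5]
width: 0.0869
grip_force: 0.0
```

Emit:
arm_command:
  moves: [0,0,0,0,0,0,0,0,0,0,0,0,0,0,0,0,0,0,0,0,0,0,0,0,0,0,-2,0,0,0,-3.5,0,0,0,-3.9,0,0,0,-3.9,0,0,0,-3.9,0,0,0,-3,0]
  fingers: 0
  squeeze: 30

```text
time: 3.82
ee_pos: [0.6047, 0.145, 0.2353]
eef_rot: [1.0, -0.003, 0.001, -0.0]
ft_force: [0.8, 1.0, -0.9]
width: 0.0149
grip_force: 0.0
```

```bash
python3 - <<'E'
from h import *
s=st(); snap('scene','s1',(160,250,400,430),3.3)
E
```

```text
t 3.82 p [0.6047 0.145  0.2353] q [ 1.0e+00 -2.8e-03  1.4e-03 -2.0e-04] F [ 0.8  1.  -0.9] w 0.0149 g 0.0
```

View pics/s1.png

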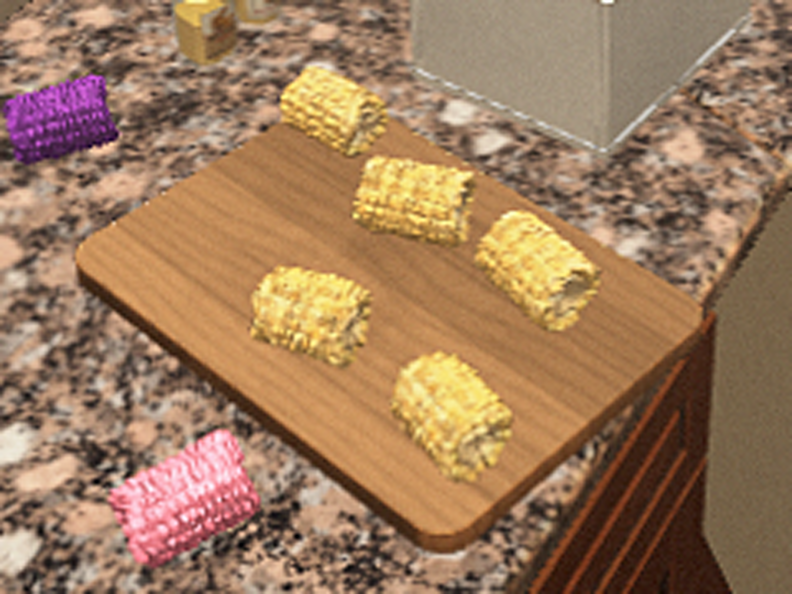

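The cob stayed on the board, now at scene pixel (261,283), so the grasp slipped. I'll measure where it is now.

```bash
python3 - <<'E'
from h import *
print(proj('scene',[.605,.146,.048]),proj('scene',[.47,.2644,.048]),proj('scene',[.3855,.1414,.048]))
for n in('scene0_full','s1_full'):
    im=cv2.imread(f'pics/{n}.png'); hsv=cv2.cvtColor(im,cv2.COLOR_BGR2HSV)
    m=cv2.inRange(hsv,(20,100,80),(35,255,255)); m[:265]=0
    m=cv2.morphologyEx(m,cv2.MORPH_CLOSE,np.ones((5,5)));m=cv2.morphologyEx(m,cv2.MORPH_OPEN,np.ones((3,3)))
    for c in cv2.findContours(m,cv2.RETR_EXTERNAL,cv2.CHAIN_APPROX_NONE)[0]:
        if cv2.contourArea(c)>150:
            (x,y),_,_=cv2.minAreaRect(c); print(n,round(x),round(y),at('scene',x,y,.048).round(4),cv2.contourArea(c))
E
```

```text
[254.59210508 288.18719596] [256.01753745 342.11930013] [326.23561568 330.02510756]
scene0_full 76 471 [0.4691 0.6507 0.048 ] 733.5
scene0_full 298 373 [0.3462 0.2688 0.048 ] 784.5
scene0_full 254 343 [0.4719 0.2691 0.048 ] 646.0
scene0_full 325 328 [0.3907 0.138  0.048 ] 570.5
scene0_full 286 306 [0.5057 0.1413 0.048 ] 515.5
scene0_full 251 290 [0.6072 0.1555 0.048 ] 477.5
s1_full 76 471 [0.4697 0.6512 0.048 ] 730.5
s1_full 297 375 [0.3449 0.2722 0.048 ] 803.5
s1_full 253 344 [0.4706 0.271  0.048 ] 663.0
s1_full 321 328 [0.3984 0.145  0.048 ] 500.5
s1_full 285 309 [0.4996 0.1512 0.048 ] 545.5
s1_full 261 283 [0.6098 0.122  0.048 ] 423.0
```

Emit:
arm_command:
  moves: [0.3,1.3,0,0,0,1.3,0,0,0,0,0,0,0,0,0,0,0,0,0,0,0,0,0,0,0,0,0,0,0,0,0,0,0,0,3.5,0,0,0,3.5,0,0,0,3.5,0,0,0,3.5,0]
  fingers: 100

```text
time: 4.87
ee_pos: [0.6072, 0.119, 0.0902]
eef_rot: [1.0, -0.003, 0.0, -0.0]
ft_force: [1.2, -0.3, 0.5]
width: 0.0817
grip_force: 0.0
```

Emit:
arm_command:
  moves: [0,0,2.5,0,0,0,2.2,0,0,0,1.8,0,0,0,0,0,0,0,0,0]

```text
time: 5.28
ee_pos: [0.6068, 0.119, 0.0262]
eef_rot: [1.0, -0.003, -0.001, 0.0]
ft_force: [0.8, 0.0, 0.4]
width: 0.0874
grip_force: 0.0
```

Emit:
arm_command:
  moves: [0,0,0,0,0,0,0,0,0,0,0,0,0,0,0,0,0,0,0,0,0,0,0,0,0,0,0,0,0,0,0,0]
  fingers: 0
  squeeze: 30

```text
time: 5.95
ee_pos: [0.6075, 0.1188, 0.0268]
eef_rot: [1.0, -0.003, 0.0, -0.0]
ft_force: [-0.4, 0.9, 2.3]
width: 0.0497
grip_force: 29.0
```

Emit:
arm_command:
  moves: [0,0,-2,0,0,0,-3.9,0,0,0,-3.9,0,0,0,-3.9,0,0,0,-3.9,0,0,0,-3.7,0,-0.3,3.6,0,-1.4,-0.3,3.6,0,-1.4,-0.3,3.6,0,-1.4,-0.3,3.6,0,-1.4,-0.3,3.4,0,-1.4]

```text
time: 6.87
ee_pos: [0.5993, -0.0619, 0.2395]
eef_rot: [0.998, 0.059, -0.0, 0.0]
ft_force: [0.1, -0.7, -0.9]
width: 0.0497
grip_force: 28.8
```

Emit:
arm_command:
  moves: [0,0,3.5,0,0,0,3.5,0,0,0,3.5,0,0,0,3,0,0,0,0,0]

```text
time: 7.28
ee_pos: [0.5957, -0.0599, 0.0981]
eef_rot: [0.998, 0.058, -0.005, -0.001]
ft_force: [-1.2, -0.6, -1.5]
width: 0.0498
grip_force: 28.8
```

Emit:
arm_command:
  moves: [0,0,0,0,0,0,0,0,0,0,0,0,0,0,0,0,0,0,-3.5,0,0,0,-3.5,0,0,0,-3.5,0,0,0,-3.5,0,-1.2,-3.6,0,0,-1.2,-3.6,0,0,-1.2,-3.6,0,0,-1.2,-3.6,0,0]
  fingers: 75

```text
time: 8.28
ee_pos: [0.535, 0.0795, 0.2462]
eef_rot: [0.998, 0.058, 0.001, 0.0]
ft_force: [0.4, 1.2, 0.3]
width: 0.0652
grip_force: 0.0
```

Emit:
arm_command:
  moves: [-1.2,-3.6,0,0,-1.2,-3.6,0,0,0,0,2,-6.4,0,0,2,-6.4,0,0,2,-6.4,0,0,0,0]
  fingers: 100

```text
time: 8.78
ee_pos: [0.5019, 0.1461, 0.1825]
eef_rot: [0.974, 0.227, -0.001, 0.0]
ft_force: [-0.7, -0.8, -0.5]
width: 0.0862
grip_force: 0.0
```

```bash
python3 - <<'E'
from h import *
st(); print(delta([.497,.147,.027]))
im=r.camera('scene'); cv2.imwrite('pics/s2_full.png',im[:,:,::-1])
E
```

```text
t 8.78 p [0.5019 0.1461 0.1825] q [ 9.740e-01  2.267e-01 -1.500e-03  3.000e-04] F [-0.7 -0.8 -0.5] w 0.0862 g 0.0
(array([-0.35, -0.29, 15.55]), [[0.897, 0.442, -0.003], [0.442, -0.897, -0.001], [-0.003, -0.0, -1.0]])
```

Emit:
arm_command:
  moves: [-0.3,-0.2,3.5,0,0,0,3.5,0,0,0,3.5,0,0,0,3,0,0,0,2,0,0,0,0,0]

```text
time: 9.33
ee_pos: [0.4986, 0.1462, 0.0276]
eef_rot: [0.975, 0.222, -0.002, 0.0]
ft_force: [0.2, 0.9, -0.4]
width: 0.0871
grip_force: 0.0
```

Emit:
arm_command:
  moves: [0,0,0,0,0,0,0,0,0,0,0,0,0,0,0,0,0,0,0,0,0,0,0,0,0,0,0,0,0,0,0,0,0,0,-2,0,0,0,-3.9,0,0,0,-3.9,0,0,0,-3.9,0]
  fingers: 0

```text
time: 10.33
ee_pos: [0.4989, 0.147, 0.1677]
eef_rot: [0.975, 0.224, -0.001, -0.0]
ft_force: [0.5, 0.6, -1.5]
width: 0.0495
grip_force: 28.9
```

Emit:
arm_command:
  moves: [0,0,-2.5,6.3,0,0,-2.5,6.3,0,0,-2.5,6.3,0.87,3.82,0,0,0.87,3.82,0,0,0.87,3.82,0,0,0.87,3.82,0,0,0.87,3.82,0,0,0.87,3.82,0,0,0.87,3.82,0,0,0.87,3.82,0,0]

```text
time: 11.25
ee_pos: [0.6059, -0.15, 0.2411]
eef_rot: [0.998, 0.061, -0.0, 0.0]
ft_force: [0.9, 0.7, -1.3]
width: 0.0494
grip_force: 28.9
```

Emit:
arm_command:
  moves: [0,0,3.5,0,0,0,3.5,0,0,0,3.5,0,0,0,3,0,0,0,0,0]

```text
time: 11.67
ee_pos: [0.6016, -0.1475, 0.0996]
eef_rot: [0.998, 0.061, -0.005, -0.002]
ft_force: [-1.5, 0.3, -3.0]
width: 0.0496
grip_force: 28.9
```

Emit:
arm_command:
  moves: [0,0,0,0,0,0,0,0,0,0,0,0,0,0,0,0,0,0,-3.5,0,0,0,-3.5,0,0,0,-3.5,0,0,0,-3.5,0]
  fingers: 75

```text
time: 12.33
ee_pos: [0.606, -0.1477, 0.2499]
eef_rot: [0.998, 0.061, 0.001, 0.0]
ft_force: [1.0, -0.4, 0.0]
width: 0.065
grip_force: 0.0
```

```bash
python3 - <<'E'
from h import *
st(); print(delta([.390,.1415,.027]))
E
```

```text
t 12.33 p [ 0.606  -0.1477  0.2499] q [9.981e-01 6.090e-02 1.100e-03 4.000e-04] F [ 1.  -0.4  0. ] w 0.065 g 0.0
(array([-17.97, -31.35,  22.23]), [[0.993, 0.122, 0.002], [0.122, -0.993, -0.001], [0.002, 0.001, -1.0]])
```

Emit:
arm_command:
  moves: [-2,-3.5,0,0,-2,-3.5,0,0,-2,-3.5,0,0,-2,-3.5,0,0,-2,-3.5,0,0,-2,-3.5,0,0,-2,-3.5,0,0,-2,-3.5,0,0,-2,-3.4,0,0,0,0,3,5.7,0,0,3,5.7,0,0,3,5.7]
  fingers: 100

```text
time: 13.33
ee_pos: [0.3897, 0.1428, 0.1571]
eef_rot: [0.996, -0.09, 0.003, 0.001]
ft_force: [0.9, -0.5, -0.3]
width: 0.087
grip_force: 0.0
```

```bash
python3 - <<'E'
from h import *
st(); print(delta([.389,.1415,.027]))
E
```

```text
t 13.33 p [0.3897 0.1428 0.1571] q [ 9.96e-01 -8.97e-02  2.60e-03  6.00e-04] F [ 0.9 -0.5 -0.3] w 0.087 g 0.0
(array([-0.12,  0.13, 13.01]), [[0.984, -0.179, 0.005], [-0.179, -0.984, -0.002], [0.005, 0.001, -1.0]])
```

Emit:
arm_command:
  moves: [-0.1,0.1,3.5,0,0,0,3.5,0,0,0,3.2,0,0,0,2.3,0,0,0,0.4,0,0,0,0,0]

```text
time: 13.83
ee_pos: [0.3876, 0.1415, 0.0276]
eef_rot: [0.996, -0.088, -0.001, -0.0]
ft_force: [0.6, 0.0, -0.1]
width: 0.0868
grip_force: 0.0
```

Emit:
arm_command:
  moves: [0,0,0,0,0,0,0,0,0,0,0,0,0,0,0,0,0,0,0,0,0,0,0,0,0,0,0,0,0,0,0,0,0,0,-2,0,0,0,-3.9,0,0,0,-3.9,0,0,0,-3.9,0]
  fingers: 0

```text
time: 14.83
ee_pos: [0.3869, 0.1414, 0.1658]
eef_rot: [0.996, -0.088, -0.001, -0.0]
ft_force: [2.3, -1.1, -2.1]
width: 0.051
grip_force: 29.5
```

```bash
python3 - <<'E'
from h import *
st(); print(delta([.519,-.068,.25]))
E
```

```text
t 14.83 p [0.3869 0.1414 0.1658] q [ 9.961e-01 -8.780e-02 -7.000e-04 -1.000e-04] F [ 2.3 -1.1 -2.1] w 0.051 g 29.5
(array([16.65, 18.31, -8.45]), [[0.985, -0.175, -0.001], [-0.175, -0.985, 0.0], [-0.001, -0.0, -1.0]])
```

Emit:
arm_command:
  moves: [0,0,-3.5,0,0,0,-3.5,0,2.4,2.6,-0.2,0,2.4,2.6,-0.2,0,2.4,2.6,-0.2,0,2.4,2.6,-0.2,0,2.4,2.6,-0.2,0,2.4,2.6,-0.2,0,2.3,2.7,0,0,0,0,0,-5.7,0,0,0,-5.7,0,0,0,-5.7]

```text
time: 15.83
ee_pos: [0.52, -0.0688, 0.2457]
eef_rot: [0.998, 0.063, -0.001, -0.001]
ft_force: [0.7, 0.4, -0.9]
width: 0.0511
grip_force: 29.5
```

Emit:
arm_command:
  moves: [0,0,3.5,0,0,0,3.5,0,0,0,3.5,0,0,0,3,0,0,0,0,0]

```text
time: 16.25
ee_pos: [0.5174, -0.068, 0.1061]
eef_rot: [0.998, 0.061, -0.003, -0.001]
ft_force: [-0.3, 0.1, -0.5]
width: 0.0507
grip_force: 29.5
```

Emit:
arm_command:
  moves: [0,0,0,0,0,0,0,0,0,0,0,0,0,0,0,0,0,0,-3.5,0,0,0,-3.5,0,0,0,-3.5,0,0,0,-3.5,0]
  fingers: 75

```text
time: 16.92
ee_pos: [0.5201, -0.0682, 0.2543]
eef_rot: [0.998, 0.061, 0.001, 0.0]
ft_force: [1.0, -0.3, -0.2]
width: 0.0651
grip_force: 0.0
```

```bash
python3 - <<'E'
from h import *
st(); print(delta([.471,.266,.027]))
E
```

```text
t 16.92 p [ 0.5201 -0.0682  0.2543] q [9.981e-01 6.090e-02 7.000e-04 4.000e-04] F [ 1.  -0.3 -0.2] w 0.0651 g 0.0
(array([ -0.83, -33.78,  22.7 ]), [[0.993, 0.122, 0.001], [0.122, -0.993, -0.001], [0.001, 0.001, -1.0]])
```

Emit:
arm_command:
  moves: [-0.1,-3.75,0,0,-0.1,-3.75,0,0,-0.1,-3.75,0,0,-0.1,-3.75,0,0,-0.1,-3.75,0,0,-0.1,-3.75,0,0,-0.1,-3.75,0,0,-0.1,-3.75,0,0,0,-3.75,0,0,0,0,3,-6,0,0,3.5,0,0,0,3.5,0]
  fingers: 100

```text
time: 17.92
ee_pos: [0.4716, 0.2669, 0.1517]
eef_rot: [0.993, 0.114, 0.001, -0.0]
ft_force: [1.3, -0.1, -0.8]
width: 0.0869
grip_force: 0.0
```

Emit:
arm_command:
  moves: [0,0,3.5,0,0,0,3.5,0,0,0,3,0,0,0,2.4,0,0,0,0.3,0,0,0,0,0]

```text
time: 18.42
ee_pos: [0.4709, 0.2655, 0.0244]
eef_rot: [0.994, 0.113, -0.001, 0.0]
ft_force: [0.0, 0.7, 0.6]
width: 0.0869
grip_force: 0.0
```

Emit:
arm_command:
  moves: [0,0,0,0,0,0,0,0,0,0,0,0,0,0,0,0,0,0,0,0,0,0,0,0,0,0,0,0,0,0,0,0,0,0,-2,0,0,0,-3.9,0,0,0,-3.9,0,0,0,-3.9,0]
  fingers: 0

```text
time: 19.42
ee_pos: [0.4705, 0.2654, 0.1627]
eef_rot: [0.994, 0.113, -0.001, 0.0]
ft_force: [1.4, -0.1, -0.8]
width: 0.0508
grip_force: 29.2
```

```bash
python3 - <<'E'
from h import *
st(); print(delta([.530,-.155,.25]))
E
```

```text
t 19.42 p [0.4705 0.2654 0.1627] q [ 9.936e-01  1.132e-01 -7.000e-04  2.000e-04] F [ 1.4 -0.1 -0.8] w 0.0508 g 29.2
(array([-3.68, 42.3 , -8.72]), [[0.974, 0.225, -0.001], [0.225, -0.974, -0.0], [-0.002, 0.0, -1.0]])
```

Emit:
arm_command:
  moves: [0,0,-4,0,-0.3,3.8,-1,0,-0.3,3.85,-1,0,-0.3,3.85,-1,0,-0.3,3.85,-1,0,-0.3,3.85,0,0,-0.3,3.85,0,0,-0.3,3.85,0,0,-0.4,3.85,0,0,-0.4,3.85,0,0,-0.4,3.85,0,0,-0.4,3.85,0,0]

```text
time: 20.42
ee_pos: [0.5297, -0.1568, 0.2413]
eef_rot: [0.994, 0.113, -0.0, 0.0]
ft_force: [1.3, 0.1, -0.4]
width: 0.0513
grip_force: 29.2
```

Emit:
arm_command:
  moves: [0,0,0,6,0,0,3.5,0,0,0,3.5,0,0,0,3.5,0,0,0,3,0,0,0,0,0]

```text
time: 20.92
ee_pos: [0.5267, -0.1543, 0.1008]
eef_rot: [0.998, 0.061, -0.004, -0.002]
ft_force: [-0.3, 0.5, -0.5]
width: 0.0504
grip_force: 29.2
```

Emit:
arm_command:
  moves: [0,0,0,0,0,0,0,0,0,0,0,0,0,0,0,0,0,0,-3.5,0,0,0,-3.5,0,0,0,-3.5,0,0,0,-3.5,0]
  fingers: 75

```text
time: 21.58
ee_pos: [0.5302, -0.1546, 0.2497]
eef_rot: [0.998, 0.061, 0.001, 0.001]
ft_force: [1.1, -0.3, -0.5]
width: 0.065
grip_force: 0.0
```

```bash
python3 - <<'E'
from h import *
st(); print(delta([.3455,.267,.027]))
E
```

```text
t 21.58 p [ 0.5302 -0.1546  0.2497] q [9.981e-01 6.100e-02 8.000e-04 5.000e-04] F [ 1.1 -0.3 -0.5] w 0.065 g 0.0
(array([-13.24, -44.12,  22.2 ]), [[0.993, 0.122, 0.002], [0.122, -0.993, -0.001], [0.002, 0.001, -1.0]])
```

Emit:
arm_command:
  moves: [-1.1,-3.68,0,0,-1.1,-3.68,0,0,-1.1,-3.68,0,0,-1.1,-3.68,0,0,-1.1,-3.68,0,0,-1.1,-3.68,0,0,-1.1,-3.68,0,0,-1.1,-3.68,0,0,-1.1,-3.68,0,0,-1.1,-3.68,0,0,-1.1,-3.68,0,0,-1.1,-3.68,0,0]
  fingers: 100

```text
time: 22.58
ee_pos: [0.3445, 0.2695, 0.2475]
eef_rot: [0.998, 0.061, 0.001, 0.001]
ft_force: [2.4, -0.4, 0.1]
width: 0.0869
grip_force: 0.0
```

Emit:
arm_command:
  moves: [0,0,3.5,6.5,0,0,3.5,6.5,0,0,3.5,6.5,0,0,3.5,0,0,0,3.5,0,0,0,3,0,0,0,1.5,0,0,0,0,0]

```text
time: 23.25
ee_pos: [0.345, 0.2676, 0.0765]
eef_rot: [0.995, -0.1, -0.001, -0.0]
ft_force: [-0.2, 0.3, -0.2]
width: 0.087
grip_force: 0.0
```

Emit:
arm_command:
  moves: [0,0,0,0,0,0,0,0,0,0,0,0,0,0,0,0,0,0,0,0,0,0,0,0,0,0,0,0,0,0,0,0,0,0,-2,0,0,0,-3.9,0,0,0,-3.9,0,0,0,-3.9,0]
  fingers: 0

```text
time: 24.25
ee_pos: [0.3458, 0.2669, 0.2163]
eef_rot: [0.995, -0.102, -0.001, -0.001]
ft_force: [0.9, 0.8, 0.3]
width: 0.0152
grip_force: 0.0
```

```bash
python3 - <<'E'
from h import *
st(); print(delta([.562,-.108,.25])); snap('top','t2',(310,150,510,300),4)
E
```

```text
t 24.25 p [0.3458 0.2669 0.2163] q [ 9.948e-01 -1.015e-01 -8.000e-04 -1.100e-03] F [0.9 0.8 0.3] w 0.0152 g 0.0
(array([28.74, 32.35, -3.49]), [[0.979, -0.202, -0.001], [-0.202, -0.979, 0.002], [-0.002, -0.002, -1.0]])
```

View pics/t2.png

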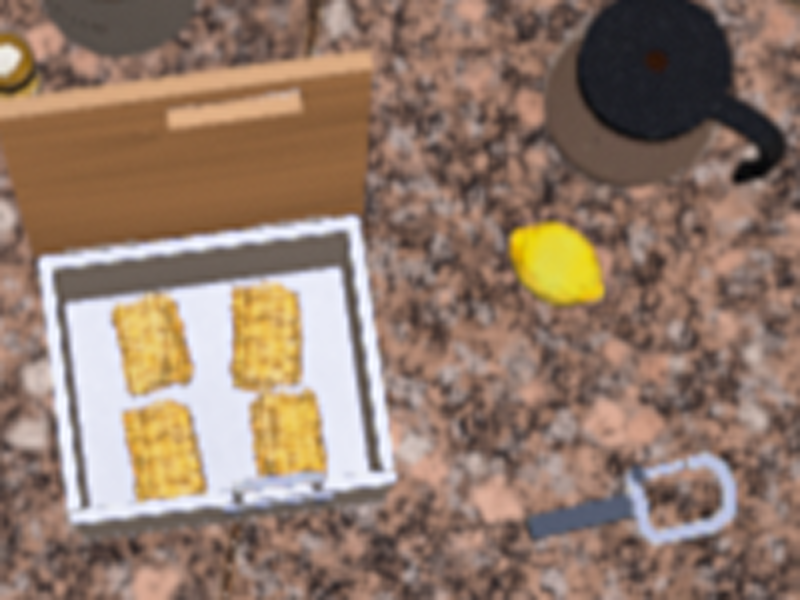

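The bin holds four cobs: (150,342), (265,335), (165,450) and (288,432) in the crop. The lid is still up and the hook has not moved. The fifth grasp closed too high, so I'll repeat it lower.

Emit:
arm_command:
  moves: [0,0,0,0,0,0,0,0,0,0,0,0,0,0,0,0,0,0,0,0,0,0,0,0,0,0,0,0,0,0,3.5,0,0,0,3.5,0,0,0,2.5,0,0,0,0,0,0,0,0,0]
  fingers: 100

```text
time: 25.3
ee_pos: [0.3457, 0.267, 0.1194]
eef_rot: [0.995, -0.102, -0.002, -0.001]
ft_force: [-0.4, 0.2, 0.6]
width: 0.0822
grip_force: 0.0
```

Emit:
arm_command:
  moves: [0,0,3.5,0,0,0,3.3,0,0,0,2.2,0,0,0,0.5,0,0,0,0,0]

```text
time: 25.72
ee_pos: [0.3467, 0.2686, 0.0419]
eef_rot: [0.995, -0.101, -0.001, -0.002]
ft_force: [-0.1, 1.2, -0.2]
width: 0.0869
grip_force: 0.0
```

Emit:
arm_command:
  moves: [0,0,0,0,0,0,0,0,0,0,0,0,0,0,0,0,0,0,0,0,0,0,0,0,0,0,0,0,0,0,0,0,0,0,-2,0,0,0,-3.9,0,0,0,-3.9,0,0,0,-3.9,0]
  fingers: 0

```text
time: 26.72
ee_pos: [0.346, 0.267, 0.1797]
eef_rot: [0.995, -0.102, -0.001, -0.002]
ft_force: [1.0, 0.1, -0.3]
width: 0.0153
grip_force: 0.0
```

```bash
python3 - <<'E'
from h import *
st(); print(delta([.562,-.108,.25]))
E
```

```text
t 26.72 p [0.346  0.267  0.1797] q [ 0.9948 -0.1017 -0.0013 -0.0018] F [ 1.   0.1 -0.3] w 0.0153 g 0.0
(array([28.72, 32.33, -7.23]), [[0.979, -0.202, -0.002], [-0.202, -0.979, 0.004], [-0.003, -0.003, -1.0]])
```

```bash
python3 - <<'E'
from h import *
print(np.round(r.read_state()['joint_positions'],2))
snap('scene','s3',(160,250,400,430),3.3)
im=cv2.imread('pics/s3_full.png'); hsv=cv2.cvtColor(im,cv2.COLOR_BGR2HSV)
m=cv2.inRange(hsv,(20,100,80),(35,255,255)); m[:300]=0; m[:,:150]=0
m=cv2.morphologyEx(m,cv2.MORPH_CLOSE,np.ones((5,5)));m=cv2.morphologyEx(m,cv2.MORPH_OPEN,np.ones((3,3)))
for c in cv2.findContours(m,cv2.RETR_EXTERNAL,cv2.CHAIN_APPROX_NONE)[0]:
    if cv2.contourArea(c)>150:
        (x,y),_,_=cv2.minAreaRect(c); print(round(x),round(y),at('scene',x,y,.048).round(4),cv2.contourArea(c),cv2.boundingRect(c))
E
```

```text
[-0.17 -0.05 -0.56  1.93 -0.03  1.25 -2.5 ]
296 375 [0.3462 0.2741 0.048 ] 803.0 (279, 357, 35, 38)
```

View pics/s3.png

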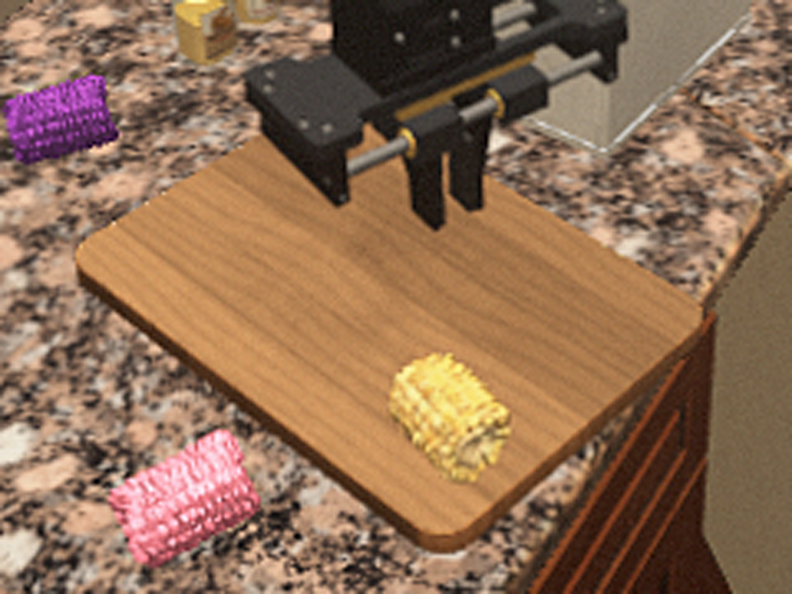

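The last cob is untouched at scene (296,375). Joint 7 is close to its end stop at -2.5, which stopped the descent short. I'll turn the tool back about 12 degrees and go down again.

Emit:
arm_command:
  moves: [0,0,0,-6,0,0,0,-6,0,0,0,0,0,0,0,0,0,0,0,0,0,0,0,0,0,0,0,0,0,0,0,0,0,0,0,0,0,0,3,0,0,0,3,0,0,0,0,0]
  fingers: 100

```text
time: 27.77
ee_pos: [0.3442, 0.2655, 0.1138]
eef_rot: [1.0, 0.002, -0.004, -0.0]
ft_force: [-1.4, -1.1, -1.2]
width: 0.0818
grip_force: 0.0
```

Emit:
arm_command:
  moves: [0,0,3,0,0,0,3,0,0,0,2,0,0,0,1.2,0,0,0,0,0]

```text
time: 28.18
ee_pos: [0.3455, 0.2671, 0.025]
eef_rot: [1.0, 0.002, -0.002, -0.001]
ft_force: [-0.5, -0.0, 0.7]
width: 0.0869
grip_force: 0.0
```

```bash
python3 - <<'E'
from h import *
s=st(); print(np.round(s['joint_positions'],2),delta([.345,.267,.027]))
E
```

```text
t 28.18 p [0.3455 0.2671 0.025 ] q [ 1.      0.0024 -0.0023 -0.0013] F [-0.5 -0.   0.7] w 0.0869 g 0.0
[-0.21  0.16 -0.57  2.1   0.1   0.91 -2.41] (array([-0.06,  0.01, -0.2 ]), [[1.0, 0.005, -0.005], [0.005, -1.0, 0.002], [-0.005, -0.003, -1.0]])
```

Emit:
arm_command:
  moves: [0,0,0,0,0,0,0,0,0,0,0,0,0,0,0,0,0,0,0,0,0,0,0,0,0,0,0,0,0,0,0,0,0,0,-2,0,0,0,-3.9,0,0,0,-3.9,0,0,0,-3.9,0]
  fingers: 0

```text
time: 29.18
ee_pos: [0.3459, 0.267, 0.1645]
eef_rot: [1.0, 0.003, -0.001, -0.002]
ft_force: [0.7, 0.4, -1.4]
width: 0.0521
grip_force: 28.1
```

```bash
python3 - <<'E'
from h import *
st(); print(delta([.562,-.108,.25]))
E
```

```text
t 29.18 p [0.3459 0.267  0.1645] q [ 1.      0.0028 -0.0013 -0.0019] F [ 0.7  0.4 -1.4] w 0.0521 g 28.1
(array([21.38, 37.58, -8.75]), [[1.0, 0.006, -0.003], [0.006, -1.0, 0.004], [-0.003, -0.004, -1.0]])
```

Emit:
arm_command:
  moves: [0,0,-3,0,1.95,3.4,-0.7,0,1.95,3.4,-0.7,0,1.95,3.4,-0.7,0,1.95,3.4,-0.7,0,1.95,3.4,-0.7,0,1.95,3.4,-0.7,0,1.95,3.4,-0.7,0,1.95,3.4,-0.5,0,1.95,3.4,0,0,1.95,3.4,0,0,1.9,3.5,0,0]

```text
time: 30.18
ee_pos: [0.5632, -0.1086, 0.2449]
eef_rot: [1.0, 0.003, -0.001, -0.002]
ft_force: [0.7, 0.4, -1.4]
width: 0.0518
grip_force: 28.1
```

Emit:
arm_command:
  moves: [0,0,0,-6.5,0,0,3.5,0,0,0,3.5,0,0,0,3.5,0,0,0,3,0,0,0,0,0]

```text
time: 30.68
ee_pos: [0.5582, -0.1058, 0.1037]
eef_rot: [0.998, 0.059, -0.006, -0.003]
ft_force: [-1.9, 0.3, -1.2]
width: 0.0522
grip_force: 28.1
```

Emit:
arm_command:
  moves: [0,0,0,0,0,0,0,0,0,0,0,0,0,0,0,0,0,0,-3.5,0,0,0,-3.5,0,0,0,-3.5,0,0,0,-3.5,0,0,0,0,0]
  fingers: 75

```text
time: 31.43
ee_pos: [0.5659, -0.1074, 0.2595]
eef_rot: [0.998, 0.059, 0.006, -0.001]
ft_force: [1.1, 0.1, 0.6]
width: 0.0651
grip_force: 0.0
```

Emit:
arm_command:
  moves: [0,-1.1,-3.7,0,0,-1.1,-3.7,0,0,-1.1,-3.7,0,0,-1.1,-3.7,0,3.6,0,0,0,3.6,0,0,0,3.6,0,0,0,3.6,0,0,0,3.6,0,0,0,0,0,0,0,0,0,0,0]
  fingers: 0

```text
time: 32.35
ee_pos: [0.7345, -0.0424, 0.3947]
eef_rot: [0.998, 0.06, -0.003, -0.003]
ft_force: [-0.3, 0.1, 0.2]
width: 0.0027
grip_force: 0.0
```

```bash
cat >> h.py <<'E'
BC=np.array([.562,-.108,.008]); BY=np.radians(7)
BR=R.from_euler('z',BY).as_matrix()
def tobin(p): return np.round(BR.T@(np.array(p)-BC),4)
E
python3 - <<'E'
from h import *
s=st(); print(tobin(s['ee_pos']),np.round(s['joint_positions'],2)); snap('scene','s4',(200,70,440,250),3.3)
E
```

```text
t 32.35 p [ 0.7345 -0.0424  0.3947] q [ 0.9982  0.0598 -0.0027 -0.0027] F [-0.3  0.1  0.2] w 0.0027 g 0.0
[0.1792 0.0441 0.3867] [ 0.05  0.65 -0.14  0.6   0.08  1.9  -1.48]
```

View pics/s4.png

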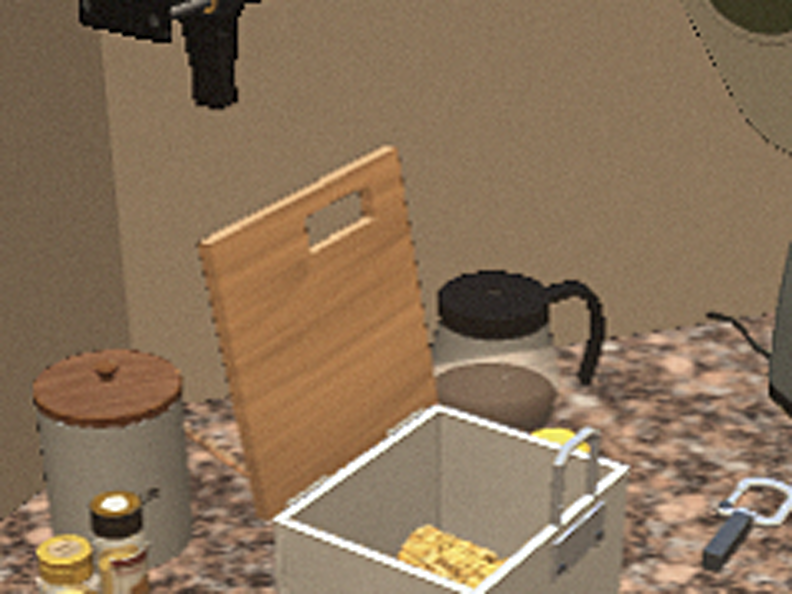

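The lid stands up, with its free edge running from crop (203,243) to (390,148). The fingers hang behind it at (215,100), and cobs are visible in the bin. I'll work out the arc for pushing the lid shut.

```bash
python3 - <<'E'
from h import *
th=np.array([1.9,1.7,1.5,1.35,1.2,1.05,.9,.75,.6,.45,.3,.2,.1,.03]); s=.175
P=np.c_[.09-s*np.cos(th)+.012*np.sin(th)+.01, .14+s*np.sin(th)+.012*np.cos(th)]
print(np.c_[th,P].round(3)); print((np.diff(P,axis=0)*[100,-100]).round(2).tolist())
E
```

```text
[[ 1.90e+00  1.68e-01  3.02e-01]
 [ 1.70e+00  1.34e-01  3.12e-01]
 [ 1.50e+00  1.00e-01  3.15e-01]
 [ 1.35e+00  7.30e-02  3.13e-01]
 [ 1.20e+00  4.80e-02  3.07e-01]
 [ 1.05e+00  2.30e-02  2.98e-01]
 [ 9.00e-01  1.00e-03  2.85e-01]
 [ 7.50e-01 -2.00e-02  2.68e-01]
 [ 6.00e-01 -3.80e-02  2.49e-01]
 [ 4.50e-01 -5.20e-02  2.27e-01]
 [ 3.00e-01 -6.40e-02  2.03e-01]
 [ 2.00e-01 -6.90e-02  1.87e-01]
 [ 1.00e-01 -7.30e-02  1.69e-01]
 [ 3.00e-02 -7.50e-02  1.57e-01]]
[[-3.35, -1.03], [-3.49, -0.34], [-2.62, 0.2], [-2.56, 0.59], [-2.44, 0.97], [-2.27, 1.32], [-2.05, 1.65], [-1.78, 1.94], [-1.47, 2.18], [-1.13, 2.37], [-0.55, 1.67], [-0.38, 1.71], [-0.16, 1.22]]
```

Emit:
arm_command:
  moves: [0.8,0,0,0,0,0,3,0,0,0,3,0,0,0,2.4,0,0,0,0,0]

```text
time: 32.82
ee_pos: [0.7378, -0.0424, 0.3121]
eef_rot: [0.998, 0.059, -0.003, -0.002]
ft_force: [-0.4, 0.2, -1.1]
width: -0.0
grip_force: 0.0
```

Emit:
arm_command:
  moves: [-2.5,0,0,0,-2.4,0,0,0,-1.7,0,-0.1,0,-1.7,0,-0.2,0,-1.3,0,0.1,0,-1.3,0,0.1,0,-1.3,0,0.3,0,-1.3,0,0.3,0,-1.2,0,0.5,0,-1.2,0,0.5,0,-1.2,0,0.6,0,-1.1,0,0.7,0]

```text
time: 33.82
ee_pos: [0.5596, -0.0636, 0.2913]
eef_rot: [0.998, 0.059, 0.003, -0.001]
ft_force: [1.5, 0.1, 1.6]
width: 0.0003
grip_force: 1.0
```

```bash
python3 - <<'E'
from h import *
s=st(); print(tobin(s['ee_pos'])+[0,0,.008])
E
```

```text
t 33.82 p [ 0.5596 -0.0636  0.2913] q [ 0.9982  0.059   0.003  -0.0015] F [1.5 0.1 1.6] w 0.0003 g 1.0
[0.0031 0.0444 0.2913]
```

Emit:
arm_command:
  moves: [-1.1,0,1.1,0,-1.1,0,1.1,0,-0.9,0,1.0,0,-0.9,0,1.0,0,-0.7,0,1.1,0,-0.7,0,1.1,0,-0.6,0,1.2,0,-0.6,0,1.2,0,-0.5,0,1.6,0,-0.4,0,1.7,0,-0.2,0,1.2,0,0,0,0.4,0]

```text
time: 34.82
ee_pos: [0.4828, -0.0722, 0.1515]
eef_rot: [0.998, 0.059, 0.001, -0.002]
ft_force: [-0.5, -0.2, 1.2]
width: 0.0003
grip_force: 0.5
```

Emit:
arm_command:
  moves: [0,0,0.2,0,0,0,0,0,0,0,0,0]

```text
time: 35.07
ee_pos: [0.484, -0.0718, 0.1495]
eef_rot: [0.998, 0.059, 0.001, -0.002]
ft_force: [-0.9, -0.5, 0.1]
width: 0.0002
grip_force: 0.5
```

```bash
python3 - <<'E'
from h import *
s=st(); print(tobin(s['ee_pos'])+[0,0,.008])
E
```

```text
t 35.07 p [ 0.484  -0.0718  0.1495] q [ 9.982e-01  5.930e-02  6.000e-04 -2.000e-03] F [-0.9 -0.5  0.1] w 0.0002 g 0.5
[-0.073   0.0454  0.1495]
```

Emit:
arm_command:
  moves: [0,0,0.5,0,0,0,0,0,0,0,0,0]

```text
time: 35.32
ee_pos: [0.4833, -0.0717, 0.1429]
eef_rot: [0.998, 0.059, -0.001, -0.002]
ft_force: [-0.0, -0.9, 0.1]
width: 0.0006
grip_force: 0.1
```

```bash
python3 - <<'E'
from h import *
s=st(); snap('scene','s5',(200,130,480,300),2.85)
E
```

```text
t 35.32 p [ 0.4833 -0.0717  0.1429] q [ 9.982e-01  5.930e-02 -5.000e-04 -2.200e-03] F [-0.  -0.9  0.1] w 0.0006 g 0.1
```

View pics/s5.png

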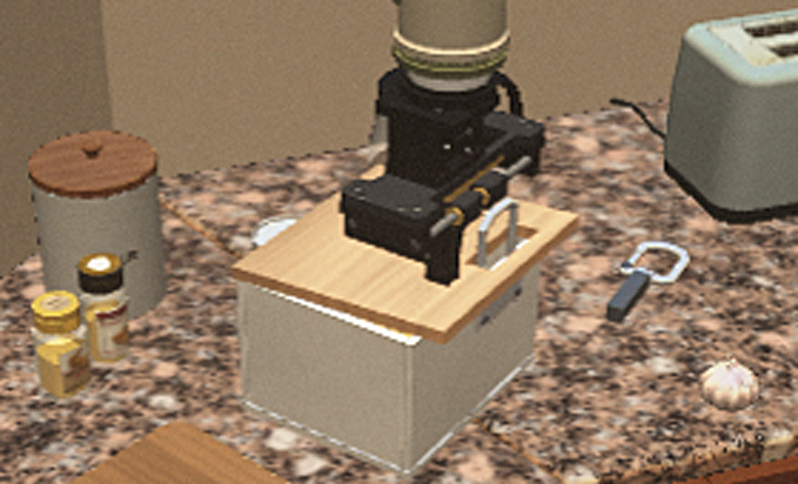

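Emit:
arm_command:
  moves: [0,0,0.4,0,0,0,0,0,0,0,0,0]

```text
time: 35.62
ee_pos: [0.4829, -0.0717, 0.1385]
eef_rot: [0.998, 0.059, -0.001, -0.002]
ft_force: [-0.3, -0.2, -0.3]
width: 0.0004
grip_force: 0.0
```

Emit:
arm_command:
  moves: [0,0,0.4,0,0,0,0,0,0,0,0,0]

```text
time: 35.87
ee_pos: [0.4829, -0.0717, 0.1345]
eef_rot: [0.998, 0.059, -0.001, -0.002]
ft_force: [0.4, 0.4, 0.5]
width: 0.0003
grip_force: 0.0
```

```bash
python3 - <<'E'
from h import *
s=st(); print(np.round(s['torque'],2)); snap('scene','s6',(270,190,400,300),6)
E
```

```text
t 35.87 p [ 0.4829 -0.0717  0.1345] q [ 9.982e-01  5.930e-02 -8.000e-04 -2.300e-03] F [0.4 0.4 0.5] w 0.0003 g 0.0
[-0.01 -0.04  0.04]
```

View pics/s6.png

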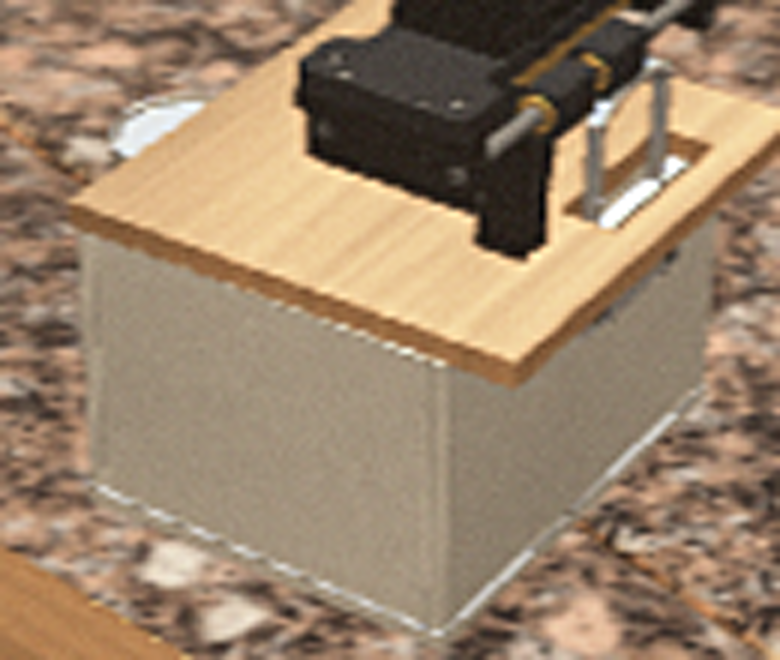

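```bash
python3 - <<'E'
from h import *
p=r.read_state()['ee_pos']
f=lambda q:((proj('scene',q)-[270,190])*6).round(0)
print('tip',f(p), 'tip+19mm',f(p+[0,0,.019]))
for z in(.14,.152):
  print(z,[f(BC+BR@np.array(q)+[0,0,z-.008]) for q in([-.09,.108,0],[-.122,.111,0],[-.122,-.111,0],[-.09,-.003,0])])
E
```

```text
tip [511. 287.] tip+19mm [512. 246.]
0.14 [array([459., 362.]), array([527., 394.]), array([807., 143.]), array([609., 233.])]
0.152 [array([460., 336.]), array([528., 367.]), array([810., 118.]), array([611., 208.])]
```

Emit:
arm_command:
  moves: [0,0,0.4,0,0,0,0,0]

```text
time: 36.08
ee_pos: [0.4835, -0.0718, 0.1314]
eef_rot: [0.998, 0.059, -0.0, -0.002]
ft_force: [-0.5, 0.1, 4.7]
width: 0.0005
grip_force: 2.5
```

Emit:
arm_command:
  moves: [0,0,0.4,0,0,0,0,0]

```text
time: 36.25
ee_pos: [0.4837, -0.0717, 0.131]
eef_rot: [0.998, 0.059, 0.0, -0.002]
ft_force: [-19.2, 1.6, 44.7]
width: 0.0007
grip_force: 22.0
```

```bash
python3 - <<'E'
from h import *
s=st(); print(np.round(s['torque'],2)); snap('scene','s7',(270,190,400,300),6)
a=cv2.imread('pics/s6_full.png',0).astype(int);b=cv2.imread('pics/s7_full.png',0).astype(int)
d=np.abs(a-b); ys,xs=np.where(d>30); print(len(ys)); 
if len(ys): print(xs.min(),xs.max(),ys.min(),ys.max(), np.histogram(ys,8), np.histogram(xs,8))
E
```

```text
t 36.25 p [ 0.4837 -0.0717  0.131 ] q [ 9.982e-01  5.920e-02  4.000e-04 -1.800e-03] F [-19.2   1.6  44.7] w 0.0007 g 22.0
[0.52 4.46 0.01]
2547
291 639 0 351 (array([293, 564, 329, 436, 598, 314,   9,   4]), array([  0.   ,  43.875,  87.75 , 131.625, 175.5  , 219.375, 263.25 ,
       307.125, 351.   ])) (array([ 204, 1286,  378,  130,  148,   76,  109,  216]), array([291. , 334.5, 378. , 421.5, 465. , 508.5, 552. , 595.5, 639. ]))
```

Force jumped to 45 N, so the lid is hard shut. Lifting off.

Emit:
arm_command:
  moves: [0,0,-1.5,0,0,0,-3.5,0,0,0,-3.5,0,0,0,-3.5,0,0,0,0,0]

```text
time: 36.72
ee_pos: [0.4861, -0.0724, 0.2535]
eef_rot: [0.998, 0.059, 0.004, -0.001]
ft_force: [0.7, 0.2, 0.2]
width: 0.0006
grip_force: 0.0
```

```bash
python3 - <<'E'
from h import *
s=st()
q=np.array([.7345,-.0424,.3947])
for d in(0,.01,.02): print(((proj('scene',q+[0,0,d])-[200,70])*3.3).round(0))
snap('top','t3',(300,150,500,300),4)
E
```

```text
t 36.72 p [ 0.4861 -0.0724  0.2535] q [ 0.9982  0.0592  0.0043 -0.0014] F [0.7 0.2 0.2] w 0.0006 g 0.0
[218. 132.]
[218. 118.]
[217. 104.]
```

View pics/t3.png

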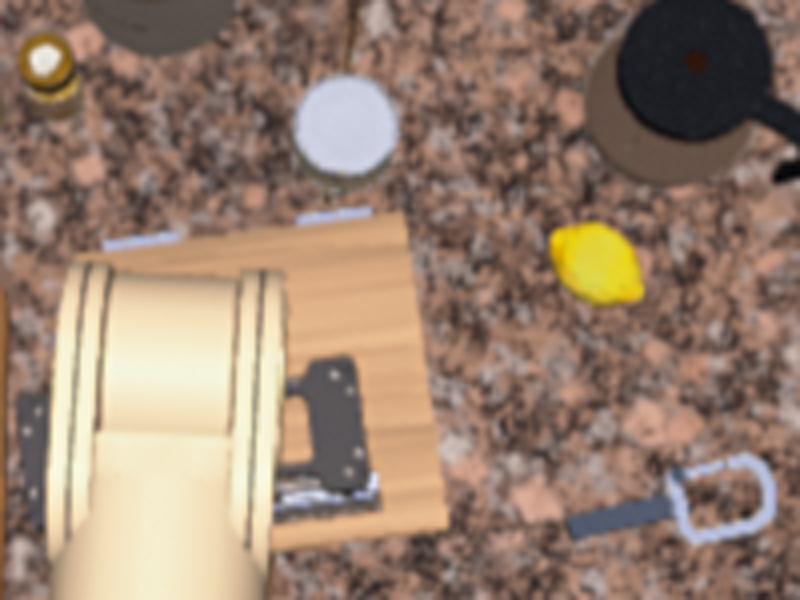

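The lid is shut over the bin and the staple stands up through its slot. In the crop the hook's shank runs from (570,525) to (672,504) and its loop end is at (776,490), so it has not moved. The real fingertips sit about 20 mm above the reported TCP. Next I'll measure the hook and staple numerically.

```bash
python3 - <<'E'
from h import *
# staple from scene picks (s6 crop) and top picks
s6=lambda x,y:(270+x/6,190+y/6); c2=lambda x,y:(300+x/4,155+y/4); c3=lambda x,y:(270+x/4.2,185+y/4.2)
for n,p,z in[('L top s6',s6(597,112),.198),('R top s6',s6(658,66),.198),('L base s6',s6(597,220),.146),('L top c3',c3(413,103),.198),('R top c3',c3(461,68),.198),('L base c3',c3(413,185),.14),('R base c3',c3(461,148),.14)]:
    w=at('scene',*p,z); print(n,w.round(4),tobin(w))
# hook mask in top and scene
im=cv2.imread('pics/t3_full.png').astype(int); B,G,Rr=im[...,0],im[...,1],im[...,2]
sub=(slice(258,292),slice(440,500))
hook=((B-Rr)>8)
m=np.zeros(hook.shape,np.uint8); m[sub]=hook[sub]
n,l,stt,cen=cv2.connectedComponentsWithStats(m,connectivity=8)
k=1+np.argmax(stt[1:,4]); mm=(l==k)
for v in range(258,292): print(v,''.join(('#' if im[v,u].sum()>480 else 'o') if m[v,u] else '.' for u in range(440,500)))
E
```

```text
L top s6 [ 0.4768 -0.1148  0.198 ] [-0.0854  0.0037  0.19  ]
R top s6 [ 0.4809 -0.1597  0.198 ] [-0.0868 -0.0415  0.19  ]
L base s6 [ 0.4772 -0.1189  0.146 ] [-0.0855 -0.0005  0.138 ]
L top c3 [ 0.4764 -0.1098  0.198 ] [-0.0852  0.0086  0.19  ]
R top c3 [ 0.4802 -0.1591  0.198 ] [-0.0874 -0.0408  0.19  ]
L base c3 [ 0.4784 -0.1162  0.14  ] [-0.084  0.002  0.132]
R base c3 [ 0.4823 -0.167   0.14  ] [-0.0863 -0.0488  0.132 ]
258 ............................................................
259 ............................................................
260 ............................................................
261 ............................................................
262 ............................................................
263 ............................................................
264 ...........................................######...........
265 ........................................#.########o.........
266 ...................................######.###..####o........
267 ............................oooo######..........####........
268 ...................
[... 836 characters left out ...]
oooooo..............###........#########..........
282 ...ooooooooo..................####...############...........
283 ...oooo........................##############oo.............
284 ................................########ooo.................
285 ..................................#.........................
286 ............................................................
287 ............................................................
288 ............................................................
289 ............................................................
290 ............................................................
291 ............................................................
```

```bash
cat > fit.py <<'E'
from h import *
from scipy.optimize import minimize
def model(cam,p,S=8,box=(430,250,510,300),zu=0.):
    x0,y0,a=p; c,s=np.cos(a),np.sin(a)
    W=lambda q,z:[x0+c*q[0]-s*q[1],y0+s*q[0]+c*q[1],z+zu]
    def px(q,z): return (proj(cam,W(q,z))-box[:2]+.5)*S
    m=np.zeros(((box[3]-box[1])*S,(box[2]-box[0])*S),np.uint8)
    sh=np.array([px(np.array(q)/1000,.02) for q in[(-37.5,-9),(37.5,-9),(37.5,9),(-37.5,9)]])
    cv2.fillPoly(m,[np.int32(sh)],255)
    arc=[(92+ 23*np.sin(t),-3-23*np.cos(t)) for t in np.linspace(0,np.pi,15)]
    L=[(45,20),(45,-26),(92,-26)]+arc+[(84,20),(45,20)]
    P=np.array([px(np.array(q)/1000,.01) for q in L])
    mm=np.linalg.norm(px((0,0),.01)-px((.01,0),.01))/10
    cv2.polylines(m,[np.int32(P)],True,255,int(round(10*mm)))
    return cv2.resize(m,None,fx=1/S,fy=1/S,interpolation=cv2.INTER_AREA)/255.
def hookmask(cam,name,box):
    im=cv2.imread(f'pics/{name}_full.png').astype(int); d=(im[...,0]-im[...,2])[box[1]:box[3],box[0]:box[2]]
    return np.clip((d-0)/16.,0,1)
def fit(cam,name,box,p0,zu=0.):
    t=hookmask(cam,name,box); f=lambda p:((model(cam,p*[1,1,10],box=box,zu=zu)-t)**2).sum()
    sim=np.array([[0,0,0],[.006,0,0],[0,.006,0],[0,0,.01]])+np.array(p0)/[1,1,10]
    r_=minimize(f,np.array(p0)/[1,1,10],method='Nelder-Mead',options=dict(initial_simplex=sim,xatol=1e-5,fatol=1e-3,maxiter=200))
    return r_.x*[1,1,10],r_.fun,t.sum()
E
python3 - <<'E'
from fit import *
print(proj('scene',[.48,-.40,.01]))
a=fit('top','t3',(430,250,510,300),[.4746,-.368,np.radians(-80)])
b=fit('scene','s7',(400,200,460,250),[.4746,-.368,np.radians(-80)])
for q in(a,b): print(q[0].round(4),np.degrees(q[0][2]).round(1),q[1:])
E
```

```text
[427.40368095 227.46306167]Traceback (most recent call last):
  File "<stdin>", line 4, in <module>
  File "fit.py", line 22, in fit
    r_=minimize(f,np.array(p0)/[1,1,10],method='Nelder-Mead',options=dict(initial_simplex=sim,xatol=1e-5,fatol=1e-3,maxiter=200))
    res = _minimize_neldermead(fun, x0, args, callback, bounds=bounds,
                               **options)
    fxr = func(xr)
    fx = function(np.copy(x), *(wrapper_args + args))
  File "fit.py", line 20, in <lambda>
    t=hookmask(cam,name,box); f=lambda p:((model(cam,p*[1,1,10],box=box,zu=zu)-t)**2).sum()
                                           ~~~~~^^^^^^^^^^^^^^^^^^^^^^^^^^^^^^
  File "fit.py", line 8, in model
    sh=np.array([px(np.array(q)/1000,.02) for q in[(-37.5,-9),(37.5,-9),(37.5,9),(-37.5,9)]])
                 ~~^^^^^^^^^^^^^^^^^^^^^^
  File "fit.py", line 6, in px
    def px(q,z): return (proj(cam,W(q,z))-box[:2]+.5)*S
                         ~~~~^^^^^^^^^^^^
  File "h.py", line 22, in proj
    i,M,o=cam(c); q=M.T@(np.array(p)-o); x,y=q[0]/-q[2],-q[1]/-q[2]
          ~~~^^^
  File "h.py", line 10, in cam
    i=r.camera_info(c); a=np.array(i['attitude'],float)
ValueError: time passes only in moves, steps and waits
```

```bash
sed -i 's/^def cam(c):/import functools\n@functools.cache\ndef cam(c):/' h.py
python3 - <<'E'
from fit import *
a=fit('top','t3',(430,250,510,300),[.4746,-.368,np.radians(-80)])
b=fit('scene','s7',(400,200,460,250),[.4746,-.368,np.radians(-80)])
for q in(a,b): print(q[0].round(4),np.degrees(q[0][2]).round(1),q[1:])
E
```

```text
[ 0.4757 -0.3589 -1.3459] -77.1 (np.float64(96.81589995434449), np.float64(336.6875))
[ 0.4778 -0.3596 -1.3313] -76.3 (np.float64(52.7033271458093), np.float64(134.8125))
```

Emit:
arm_command:
  moves: [-0.53,3.74,0,0,-0.53,3.74,0,0,-0.53,3.74,0,0,-0.53,3.74,0,0,-0.53,3.74,0,0,-0.53,3.74,0,0,-0.53,3.74,0,0,-0.53,3.74,0,0,0,0,0,-6.9,0,0,0,-6.9,0,0,0,-6.9,0,0,0,-6.9]
  fingers: 70

```text
time: 37.77
ee_pos: [0.4762, -0.3742, 0.2438]
eef_rot: [0.954, 0.298, -0.001, -0.003]
ft_force: [0.1, -0.0, 0.2]
width: 0.0605
grip_force: 0.0
```

Emit:
arm_command:
  moves: [0,0,0,-6.9,0,0,0,-6.9,0,0,0,-6.9,0,0,0,-6.9,0,0,0,-6.9,0,0,0,-6.9,0,0,0,-6.9,0,0,0,-6.9,0,0,0,-6.9,0,0,0,-6.5,0,0,0,0]

```text
time: 38.68
ee_pos: [0.4763, -0.3741, 0.2441]
eef_rot: [0.62, 0.784, 0.001, -0.003]
ft_force: [0.1, 0.6, 0.2]
width: 0.0613
grip_force: 0.0
```

```bash
cat >> h.py <<'E'
def yaw():
    M=R.from_quat(r.read_state()['eef_rot']).as_matrix(); return np.degrees(np.arctan2(M[1,0],M[0,0])).round(2)
E
python3 - <<'E'
from h import *
s=st(); print(yaw(),np.round(s['joint_positions'],2),delta([.480,-.3735,0.0])[0])
E
```

```text
t 38.68 p [ 0.4763 -0.3741  0.2441] q [ 0.6204  0.7843  0.0012 -0.0027] F [0.1 0.6 0.2] w 0.0613 g 0.0
103.31 [ 0.68  0.28 -0.11  1.44  0.03  1.43  0.8 ] [-0.17  0.41 24.41]
```

```bash
python3 - <<'E'
from fit import *
snap('scene','s8')
b=fit('scene','s8',(400,200,460,250),[.4765,-.359,np.radians(-77)]); print(b[0].round(4),np.degrees(b[0][2]),b[1:])
a=cv2.imread('pics/s7_full.png').astype(int);c=cv2.imread('pics/s8_full.png').astype(int)
d=np.abs(a-c).sum(2)[200:250,400:460]; print((d>90).sum())
E
```

```text
[ 0.4783 -0.3599 -1.3322] -76.32867416852257 (np.float64(55.1593363730296), np.float64(133.0625))
0
```

Emit:
arm_command:
  moves: [-0.2,0.4,3.5,0,0,0,3.5,0,0,0,3.5,0,0,0,3.5,0,0,0,3.5,0,0,0,2,0,0,0,0,0]

```text
time: 39.32
ee_pos: [0.4776, -0.3723, 0.0448]
eef_rot: [0.624, 0.781, 0.001, -0.006]
ft_force: [-0.7, -0.2, 0.4]
width: 0.0613
grip_force: 0.0
```

Emit:
arm_command:
  moves: [0.1,0.2,2,0,0,0,1.5,0,0,0,1,0,0,0,0.6,0,0,0,0.4,0,0,0,0.3,0,0,0,0,0]

```text
time: 39.9
ee_pos: [0.4825, -0.373, -0.0073]
eef_rot: [0.623, 0.782, 0.001, -0.002]
ft_force: [0.2, 0.0, -0.5]
width: 0.0608
grip_force: 0.0
```

```bash
python3 - <<'E'
from h import *
s=st(); print(yaw(),delta([.480,-.3735,-0.015])[0])
E
```

```text
t 39.9 p [ 0.4825 -0.373  -0.0073] q [ 0.6227  0.7824  0.0013 -0.0017] F [ 0.2  0.  -0.5] w 0.0608 g 0.0
102.97 [ 0.   -0.25  0.77]
```

Emit:
arm_command:
  moves: [0,-0.2,0.5,0,0,0,0.3,0,0,0,0,0,0,0,0,0]

```text
time: 40.23
ee_pos: [0.4803, -0.3732, -0.0155]
eef_rot: [0.623, 0.783, 0.001, -0.002]
ft_force: [0.1, 0.6, -0.2]
width: 0.0611
grip_force: 0.0
```

Emit:
arm_command:
  moves: [0,0,0,0,0,0,0,0,0,0,0,0,0,0,0,0,0,0,0,0,0,0,0,0,0,0,0,0,0,0,0,0,0,0,0,0,0,0,0,0,0,0,0,0]
  fingers: 0
  squeeze: 60

```text
time: 41.15
ee_pos: [0.4804, -0.3732, -0.0155]
eef_rot: [0.623, 0.783, 0.001, -0.002]
ft_force: [0.2, -0.5, -0.4]
width: 0.0174
grip_force: 60.0
```

Gripped, with 17.4 mm width and 60 N on the shank. Lifting and turning.

Emit:
arm_command:
  moves: [0,0,-1.5,0,0,0,-3.5,0,0,0,-3.7,0,0,0,-3.7,0,0,0,-3.7,0,0,0,-3.7,0,0,0,-3.7,0,0,0,-2.5,0,0,0,0,6.4,0,0,0,6.4,0,0,0,6.4,0,0,0,6.4]

```text
time: 42.15
ee_pos: [0.4805, -0.3742, 0.2442]
eef_rot: [0.782, 0.623, 0.001, -0.002]
ft_force: [-1.1, 0.1, -2.1]
width: 0.0176
grip_force: 60.0
```

Emit:
arm_command:
  moves: [0,0,0,6.4,0,0,0,6.4,0,0,0,6.4,0,0,0,6.4,0,0,0,6.4,0,0,0,6.4,0,0,0,6.4,0,0,0,6.4,0,0,0,6.4,0,0,0,6.4,0,0,0,6.4,0,0,0,0]

```text
time: 43.15
ee_pos: [0.4806, -0.3742, 0.2441]
eef_rot: [0.998, 0.058, -0.001, -0.002]
ft_force: [-0.4, -0.3, -2.3]
width: 0.0175
grip_force: 60.0
```

```bash
python3 - <<'E'
from h import *
s=st(); T=BC+BR@np.array([-.025,.048,0]); T[2]=.25; print(yaw(),T.round(4),delta(T)[0])
E
```

```text
t 43.15 p [ 0.4806 -0.3742  0.2441] q [ 9.983e-01  5.840e-02 -9.000e-04 -2.500e-03] F [-0.4 -0.3 -2.3] w 0.0175 g 60.0
6.7 [ 0.5313 -0.0634  0.25  ] [  8.66 -30.28  -0.46]
```

Emit:
arm_command:
  moves: [0.96,-3.36,0,0,0.96,-3.36,0,0,0.96,-3.36,0,0,0.96,-3.36,0,0,0.96,-3.36,0,0,0.96,-3.36,0,0,0.96,-3.36,0,0,0.96,-3.36,0,0,0.96,-3.36,0,0,0,0,0,0]

```text
time: 43.98
ee_pos: [0.5303, -0.0551, 0.2458]
eef_rot: [0.998, 0.068, -0.0, -0.004]
ft_force: [-0.2, 1.7, -2.4]
width: 0.0176
grip_force: 60.0
```

Emit:
arm_command:
  moves: [0,0,2.5,0,0,0,2.5,0,0,0,2.5,0,0,0,1.5,0,0,0,0.5,0,0,0,0,0]

```text
time: 44.48
ee_pos: [0.5286, -0.0634, 0.1496]
eef_rot: [0.998, 0.062, -0.002, -0.002]
ft_force: [0.4, -0.5, -2.2]
width: 0.0174
grip_force: 60.0
```

```bash
python3 - <<'E'
from fit import *
s=st(); y=np.radians(yaw()); p=np.array(s['ee_pos']); print(yaw(),tobin(p))
snap('scene','s9',(290,180,420,280),6)
a=y+np.pi; G=p[:2]-.0144*np.array([np.cos(a),np.sin(a)])
print('pred',G.round(4),a, 'grip px',proj('scene',[*G,p[2]+.0255]))
q=proj('scene',[G[0]+.08*np.cos(a),G[1]+.08*np.sin(a),p[2]+.0255]); print('loop px',q)
im=cv2.imread('pics/s9_full.png').astype(int)
d=im[...,0]-im[...,2]
u0,v0=int(q[0])-30,int(q[1])-28
for v in range(v0,v0+52): print(v,''.join('#' if d[v,u]>4 and im[v,u].sum()>330 else 'o' if d[v,u]>4 else '.' for u in range(u0,u0+80)))
print(u0)
E
```

```text
t 44.48 p [ 0.5286 -0.0634  0.1496] q [ 0.9981  0.0622 -0.0018 -0.0024] F [ 0.4 -0.5 -2.2] w 0.0174 g 60.0
7.13 [-0.0277  0.0483  0.1416]
pred [ 0.5429 -0.0616] 3.2660346292569886 grip px [333.34587288 216.15094086]
loop px [362.10050728 226.21325788]
198 ................................................................................
199 ................................................................................
200 ............................................###.................................
201 ...........................................###..................................
202 ..........................................##....................................
203 .........................................##.....................................
204 .......................................###......................................
205 .......................................##.......................................
206 ......................................##........................................
207 ......................................##.......................................
[... 2875 characters left out ...]
................
242 ................................................................................
243 ................................................................................
244 ................................................................................
245 ................................................................................
246 ................................................................................
247 ................................................................................
248 ................................................................................
249 ................................................................................
332
```

```bash
python3 - <<'E'
from fit import *
s=r.read_state(); p=np.array(s['ee_pos']); a=np.radians(7.13)+np.pi; G=p[:2]-.0144*np.array([np.cos(a),np.sin(a)])
for zu in(p[2]+.0155,):
    b=fit('scene','s9',(340,212,378,238),[*G,a],zu=zu); print(b[0].round(4),np.degrees(b[0][2]),b[1:])
    g=b[0]; L=BC+BR@np.array([-.0858,.001,0]); v=L[:2]-g[:2]; c,sn=np.cos(g[2]),np.sin(g[2])
    print('leg in fitted hook',(c*v[0]+sn*v[1],-sn*v[0]+c*v[1]))
v=L[:2]-G; c,sn=np.cos(a),np.sin(a); print('leg in pred hook',(c*v[0]+sn*v[1],-sn*v[0]+c*v[1]))
im=cv2.imread('pics/s9_full.png')
print([proj('scene',[*L[:2],z]).round(1).tolist() for z in(.152,.165,.18,.198)])
for v in range(204,226,2): print(v,[int(x) for x in im[v,360:384].sum(1)//3])
E
```

```text
[ 0.5508 -0.0586  3.3082] 189.54713344145046 (np.float64(153.79924896674356), np.float64(140.625))
leg in fitted hook (np.float64(0.08279960686479806), np.float64(0.04573399077300452))
leg in pred hook (np.float64(0.07343922192257658), np.float64(0.047072482148541116))
[[369.4, 224.9], [369.6, 220.2], [369.9, 214.8], [370.2, 208.2]]
204 [193, 193, 196, 189, 192, 190, 193, 192, 192, 192, 198, 217, 227, 226, 200, 145, 152, 195, 153, 113, 113, 137, 185, 194]
206 [194, 190, 194, 193, 186, 195, 197, 198, 197, 203, 219, 225, 200, 139, 151, 183, 189, 195, 162, 108, 112, 133, 180, 195]
208 [185, 188, 192, 192, 199, 198, 201, 197, 207, 220, 223, 192, 132, 161, 192, 194, 191, 183, 138, 111, 111, 164, 200, 194]
210 [196, 197, 201, 198, 198, 195, 195, 191, 212, 234, 180, 162, 196, 194, 191, 190, 192, 184, 144, 108, 109, 165, 204, 197]
212 [202, 201, 193, 192, 185, 198, 198, 157, 103, 110, 123, 177, 198, 187, 189, 195, 200, 178, 122, 115, 116, 172, 208, 213]
214 [187, 189, 194, 191, 190, 188, 198, 170, 102, 113, 137, 188, 192, 196, 198, 201, 179, 115, 92, 121, 113, 97, 103, 102]
216 [197, 187, 185, 184, 193, 198, 188, 133, 110, 112, 145, 189, 204, 206, 175, 115, 78, 94, 105, 121, 104, 114, 125, 121]
218 [194, 193, 198, 198, 199, 198, 187, 139, 107, 112, 139, 178, 140, 77, 79, 82, 105, 117, 109, 105, 158, 253, 252, 124]
220 [227, 230, 230, 214, 200, 198, 192, 146, 108, 109, 92, 83, 87, 87, 98, 133, 195, 243, 253, 229, 126, 98, 135, 185]
222 [142, 90, 109, 150, 201, 229, 236, 226, 233, 236, 229, 177, 142, 157, 245, 255, 255, 255, 200, 92, 147, 193, 214, 208]
224 [196, 203, 207, 207, 165, 83, 64, 92, 153, 190, 210, 220, 222, 215, 233, 210, 114, 112, 146, 191, 210, 211, 208, 202]
```

```bash
python3 - <<'E'
from fit import *
p=np.array(r.read_state()['ee_pos']); a=np.radians(7.13)+np.pi; G=p[:2]-.0144*np.array([np.cos(a),np.sin(a)])
im=cv2.imread('pics/s9_full.png').astype(int); d=im[...,0]-im[...,2]
box=(340,206,380,238); t=np.clip((d[box[1]:box[3],box[0]:box[2]])/12.,0,1); t[:8,20:]=0
for zu in(.160,.165):
  best=[]
  for da in np.radians([-4,-2,0,2,4]):
    for dx in np.arange(-.012,.0121,.002):
      for dy in np.arange(-.012,.0121,.002):
        m=model('scene',[G[0]+dx,G[1]+dy,a+da],S=4,box=box,zu=zu); m[:8,20:]=0
        best.append(((m*t).sum()/np.sqrt((m*m).sum()*(t*t).sum()),dx,dy,np.degrees(da)))
  best.sort(reverse=True); print(zu,[tuple(np.round(b,3)) for b in best[:5]])
m=model('scene',[*G,a],S=4,box=box,zu=.165)
for v in range(32): print(''.join('#' if x>.5 else '.' for x in m[v]),''.join('#' if x>.4 else '.' for x in t[v]))
E
```

```text
0.16 [(np.float64(0.662), np.float64(0.012), np.float64(-0.01), np.float64(-2.0)), (np.float64(0.661), np.float64(0.012), np.float64(-0.012), np.float64(-2.0)), (np.float64(0.654), np.float64(0.012), np.float64(-0.004), np.float64(4.0)), (np.float64(0.651), np.float64(0.012), np.float64(-0.006), np.float64(2.0)), (np.float64(0.651), np.float64(0.012), np.float64(-0.002), np.float64(4.0))]
0.165 [(np.float64(0.662), np.float64(0.008), np.float64(-0.004), np.float64(-2.0)), (np.float64(0.66), np.float64(0.008), np.float64(-0.006), np.float64(-2.0)), (np.float64(0.65), np.float64(0.008), np.float64(0.004), np.float64(4.0)), (np.float64(0.65), np.float64(0.006), np.float64(0.002), np.float64(4.0)), (np.float64(0.649), np.float64(0.01), np.float64(-0.004), np.float64(-2.0))]
........................................ ........................................
........................................ ........................................
........................................ ........................................
........................................ ................................
[... 1604 characters left out ...]
#.. ...........#####...............###......
.......#############.............#####.. ..............#####.........#####.......
.........##############.......########.. ................##############..........
............#########################... ...................#########............
...............#####################.... ........................................
..................################...... ........................................
.....................###########........ ........................................
........................................ ........................................
........................................ ........................................
```

Emit:
arm_command:
  moves: [0,0,0.4,0,0,0,0.3,0,0,1,0,0,0,1,0,0,0,0.5,0,0,0,0.5,0,0,0,0.5,0,0,0,0,0,0]

```text
time: 45.2
ee_pos: [0.5343, -0.0986, 0.1438]
eef_rot: [0.998, 0.061, -0.0, -0.002]
ft_force: [2.7, 3.8, -3.0]
width: 0.0173
grip_force: 60.0
```

```bash
python3 - <<'E'
from h import *
s=st(); p=tobin(s['ee_pos']); print(yaw(),p,'leg in hook', (p[0]+.0144+.0858, p[1]-.001),np.round(s['torque'],2))
E
```

```text
t 45.2 p [ 0.5343 -0.0986  0.1438] q [ 9.982e-01  6.060e-02 -1.000e-04 -2.400e-03] F [ 2.7  3.8 -3. ] w 0.0173 g 60.0
6.95 [-0.0264  0.0127  0.1358] leg in hook (np.float64(0.0738), np.float64(0.011699999999999999)) [ 0.93 -0.71 -0.21]
```

Emit:
arm_command:
  moves: [0,0.5,0,0,0,0.5,0,0,0,0,0,0]

```text
time: 45.45
ee_pos: [0.5359, -0.1084, 0.1439]
eef_rot: [0.998, 0.061, 0.0, -0.002]
ft_force: [5.7, 2.3, -3.2]
width: 0.0175
grip_force: 60.0
```

Emit:
arm_command:
  moves: [0,0.5,0,0,0,0.5,0,0,0,0,0,0]

```text
time: 45.7
ee_pos: [0.5372, -0.1187, 0.144]
eef_rot: [0.998, 0.061, 0.001, -0.002]
ft_force: [7.7, -0.5, -2.3]
width: 0.0172
grip_force: 60.0
```

```bash
python3 - <<'E'
from h import *
s=st(); p=tobin(s['ee_pos']); print(yaw(),p,'leg in hook', (p[0]+.0144+.0858, p[1]-.001),np.round(s['torque'],2))
snap('scene','s10')
im=cv2.imread('pics/s10_full.png').astype(int); d=im[...,0]-im[...,2]
for v in range(206,250): print(v,''.join('#' if d[v,u]>4 and im[v,u].sum()>330 else 'o' if d[v,u]>4 else '-' if im[v,u].sum()<390 else '.' for u in range(335,400)))
E
```

```text
t 45.7 p [ 0.5372 -0.1187  0.144 ] q [ 9.981e-01  6.090e-02  6.000e-04 -1.600e-03] F [ 7.7 -0.5 -2.3] w 0.0172 g 60.0
6.98 [-0.0259 -0.0076  0.136 ] leg in hook (np.float64(0.0743), np.float64(-0.0086)) [-0.22 -1.64  0.02]
206 -----------------o-----.............#.......---..................
207 -----------------o##oo-............##.......---.............--...
208 -----------------o#ooooo......ooo.##........--...................
209 -----------------o##oooo-....#oo-###........--...................
210 .-------------------#o--######---.#.........--...................
211 ....-------------------#####...#.-.-........--...................
212 .......--------------.#####.-..##---.......---...................
213 ........--------------..#.----###--........-----.................
214 ...........----------###.----..##--.......--###..--............--
215 .............-------####..--...##--......--...####.--.........---
216 ..................-..##.---....##--.....-----....##--........----
217 .....................###--.......--....--------..##.........----.
218 .....................####.....---
[... 1502 characters left out ...]

240 ..................................---------.-.----.-.--------....
241 .................................--------.-------.------.........
242 ................................-------.-.------.------........-.
243 ...............................-------.-----.---------...........
244 -............................-------..--.----.------.......---...
245 ----........................------..-.-.--.----------.......---..
246 -------....................-------.----.----------.-.........---.
247 ---------.................-------.-------------------............
248 .-----------.............-----.---------------------.............
249 ....----------..........----------------.-----------.....---.....
```

The gate has swung in to columns 365–367, and the staple leg at column 368 is inside the loop. Now I'll seat it.

Emit:
arm_command:
  moves: [0.5,0.1,0,0,0.5,0,0,0,0.5,0,0,0,0.2,-0.2,0,0,0,-0.2,0,0,0,0,0,0]

```text
time: 46.25
ee_pos: [0.5525, -0.1121, 0.1432]
eef_rot: [0.998, 0.061, -0.001, -0.002]
ft_force: [-0.3, 0.1, -2.7]
width: 0.0174
grip_force: 60.0
```

```bash
python3 - <<'E'
from h import *
s=st(); p=tobin(s['ee_pos']); print(yaw(),p,'leg in hook', (p[0]+.0144+.0858, p[1]-.001),np.round(s['torque'],2))
snap('scene','s11')
im=cv2.imread('pics/s11_full.png').astype(int); d=im[...,0]-im[...,2]
for v in range(200,228): print(v,''.join('#' if d[v,u]>4 and im[v,u].sum()>330 else 'o' if d[v,u]>4 else '-' if im[v,u].sum()<390 else '.' for u in range(335,400)))
E
```

```text
t 46.25 p [ 0.5525 -0.1121  0.1432] q [ 0.9981  0.0614 -0.001  -0.0024] F [-0.3  0.1 -2.7] w 0.0174 g 60.0
7.04 [-0.0099 -0.0029  0.1352] leg in hook (np.float64(0.0903), np.float64(-0.0039)) [ 0.01 -0.07  0.03]
200 -----------------.....................--.###...--...........-----
201 ----------------........................###.--..--.........------
202 ----------------.......................##..-----.-.--....---...--
203 ----------------......................##..-----...--.....--------
204 ----------------.....................##.....--......-......------
205 o----------o----....................##.-....--...................
206 ----------o##o--....................#.......--...................
207 ----------o###oo#......ooo-........##.......---.............--...
208 -----------####ooo....#ooo-.......##........--...................
209 -------------ooo--#####---o.......##........--...................
210 ----------------######..--###.....#.........--...................
211 ---------------#####.------..###.---........--...................
212 .--------------..##.----------...---.......-
[... 371 characters left out ...]

218 .................####............--...---###..##--.........-----.
219 ..............--...#####.........-------.##....--.........-----..
220 ...............----...#####......-----.####.---..........------..
221 ..................----...#####......#####...--..........----....-
222 .....................----...##########....---.........-----------
223 ........................---....#####...-----.........----------..
224 ...........................--------.---...-.........-----------..
225 .............................-------.#..--.........-------------.
226 .............................------#...--.........-------------..
227 ................................---#..-..........-----..-----..--
```

No side force remains and the gate line is straight again. Lowering onto the lid and releasing.

Emit:
arm_command:
  moves: [0,0,0.3,0,0,0,0.2,0,0,0,0,0]

```text
time: 46.55
ee_pos: [0.5522, -0.1129, 0.1379]
eef_rot: [0.998, 0.061, -0.001, -0.002]
ft_force: [-0.7, -0.0, -2.7]
width: 0.0173
grip_force: 60.0
```

Emit:
arm_command:
  moves: [0,0,0,0,0,0,0,0,0,0,0,0,0,0,0,0,0,0,0,0,0,0,0,0]
  fingers: 50

```text
time: 47.05
ee_pos: [0.5528, -0.1128, 0.1387]
eef_rot: [0.998, 0.061, -0.0, -0.002]
ft_force: [0.5, -0.0, -0.5]
width: 0.0423
grip_force: 0.0
```

Emit:
arm_command:
  moves: [0,0,-1,0,0,0,-2,0,0,0,-3,0,0,0,-3.5,0,0,0,-3.5,0,3.5,0,0,0,3.5,0,0,0,0,0,0,0]

```text
time: 47.72
ee_pos: [0.626, -0.1028, 0.2671]
eef_rot: [0.998, 0.062, -0.001, -0.003]
ft_force: [0.1, 0.8, -1.3]
width: 0.0436
grip_force: 0.0
```

```bash
python3 - <<'E'
from h import *
st(); snap('scene','s12',(300,180,420,270),6.6)
E
```

```text
t 47.72 p [ 0.626  -0.1028  0.2671] q [ 9.981e-01  6.220e-02 -8.000e-04 -3.000e-03] F [ 0.1  0.8 -1.3] w 0.0436 g 0.0
```

View pics/s12.png

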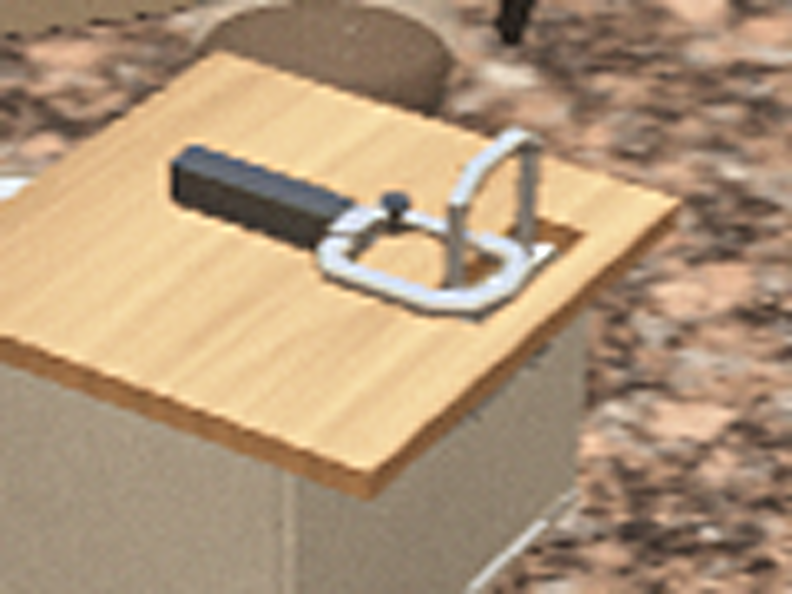

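The hook lies flat on the shut lid with the left staple leg, at (455,250), inside its loop. The gate is closed from the knob at (397,208) to the nose, and the gripper is clear. Handing in.

```bash
python3 -c "
from h import *
print(r.close_job())"
```

```text
the job is handed in; nothing more can be done
None
```

I handed the job in at about 48 s of the 210 s: all five cobs are in the bin, the lid is pressed shut, and the hook lies on the lid with the staple's left leg inside its loop and the gate shut; `close_job()` gave no verdict.

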